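# Fill the kit box at the hopper

## Task

Slide the kit box along its rail under the hopper's spout until it sits against the stop and the roller catch has dropped in; feel for the stop and do not ram it. Then lift the scoop of nuts off the scale, carry it level to the hopper, tip all the nuts in so that they fall into the box's far compartment, and stand the empty scoop upright back on the scale's plate. Leave everything else on the bench where it is.

Things in the scene. Friction and masses are not known exactly. Their poses are not given: they have to be found in the camera images.
- station: fixed filling station. Origin on the table straight below the hopper spout's axis; +x along the rail, the way the box is pushed home; z up. Bed plate x -280 to 150 mm, 124 wide, 10 thick, with two guides 107 mm apart, tops 22 mm above the table. A slotted bar and the dark stop lie on the +y side. Column at x 118 to 148 mm, no taller than the hopper rim
- spout_end (a point): centre of the lower end of the spout, a square tube 50 mm inside, 64 mm above the table (8 mm above the box's rim); axes as the station's. With the box against the stop, box_center is at station x = -41 mm plus or minus 16 mm: the stop is clamped at a different place each time, not reported, and must be found by feel. Its buffer is rigid
- catch_roller (a joint): spring roller on the stop, beside the box: how far it is pushed back, m. 0: fully out, as before the box arrives. For about the last 50 mm of the way a strip on the box's side pushes it back 2 to 5 mm; as the box's end meets the buffer the roller drops into a notch in the strip and reads under 0.001, only within about 3 mm of the buffer
- box_center (a point): kit box, centre, half-way up: open grey box 180 mm long (x, the way it is pushed), 90 wide, 46 tall, standing on the 10 mm bed; 0.3 to 0.6 kg. Its 104 mm floor runs under the guides' lips: it slides (1 to 6 N) but cannot be lifted. Cross wall at x = -6.5 mm; near compartment (x below -8) holds washers, far one (x -5 to 87) is empty and takes the nuts
- box_push (a point): middle of the outer face of the kit box's near end wall, 36 mm above the table: the flat upright face to push on, 90 mm wide, from 16 to 56 mm above the table; axes as box_center
- kit_box: the kit box again: origin in the middle of its underside, 23 mm below box_center
- hopper_mouth (a point): centre of the hopper's open mouth, level with its rim, 166 mm above the table; mouth 110 mm square inside, 116 outside, sides along the station's axes; axes as the station's
- scoop_grip (a point): middle of the scoop's black upright grip, 62 mm above the scoop's underside; x to the lip, z up. Grip 20 mm thick (x), 30 wide (y), top 24 mm above this point. The pan: sheet aluminium, 130 mm long, 90 wide narrowing to 78 at the open lip, 0.22 kg; its back wall, 35 mm tall, begins 10 mm ahead of this point. The nuts slide off with the lip turned down some 20 to 40 degrees
- scoop_lip (a point): middle of the scoop's open front lip, upper face of its 3 mm floor; 140 mm ahead of (x) and 59 mm below (z) scoop_grip; axes as scoop_grip
- scoop: the scoop again: origin in the middle of its underside, 75 mm ahead of (x) and 62 mm below (z) scoop_grip
- scale_plate (a point): centre of the upper face of the scale's steel plate, 140 x 160 mm, 54 mm above the table; fixed white bench scale, 210 x 170 mm, display on its -x side. At the start the scoop with the nuts stands on it, roughly centred
- nut0_center (a point): plain steel hexagon nut, 17 mm across flats, 8 mm thick, 12 g, in the scoop at the start; point at its centre
- nut1_center (a point): plain steel hexagon nut, 17 mm across flats, 8 mm thick, 12 g, in the scoop at the start; point at its centre
- nut2_center (a point): plain steel hexagon nut, 17 mm across flats, 8 mm thick, 12 g, in the scoop at the start; point at its centre
- nut3_center (a point): plain steel hexagon nut, 17 mm across flats, 8 mm thick, 12 g, in the scoop at the start; point at its centre
- nut4_center (a point): plain steel hexagon nut, 17 mm across flats, 8 mm thick, 12 g, in the scoop at the start; point at its centre
- barrel: bystander: finned aluminium engine cylinder standing on its end, 78 x 78 x 85 mm; origin under its centre
- piston: bystander: aluminium piston standing upright, 42 mm across, 38 mm tall; origin under its centre
- spanner: bystander: steel spanner lying flat, 170 mm long
- driver: bystander: screwdriver lying down, 190 mm long
- grease_jar: bystander: white jar with black cap, 54 mm across, 62 mm tall; origin under its centre
- plug: bystander: spark plug lying down, 68 mm long, 21 mm across the hexagon; origin at its threaded end
Mind the look-alikes: they are no part of the job. What is shaped like the kit_box but blue or turquoise is not meant.

How it is judged:
By the outcome, as a careful person would: the job done as asked, in the order asked, and still so for the second after the job is handed in, with the robot touching nothing.
It also fails if it takes over 72 s, if anything falls off the work surface, if the arm or the gripper's body presses on something with over 40 N, if the wrist force passes 120 N, or if a joint passes its speed limit or range.

## Robot

A 7-joint arm with a two-finger parallel gripper is mounted at the origin on the work surface. World frame = base frame: x ahead of the robot, y to its left, z up, the work surface at z = 0. Lengths are in m, angles in rad, forces in N, time in s.
With the tool pointing down it reaches from about 0.425 to 0.925 m from the base axis. Payload 6.8 kg.
Tool frame: the origin (TCP) lies between the finger pads; the fingertips stand r.tip_reach ahead of it and the grasp point (between the pads) lies 11 mm behind it (r.tip_reach is the distance from the TCP to the fingertips, in m); z points along the fingers, y is the direction in which the jaws open and shut (so a half turn about z gives the same grasp; the last joint's range is limited). The gripper opens to 85 mm and grips with 20 to 120 N. Pads are 22 mm wide; open, the fingers measure 114 mm over their backs; the gripper's body (76 mm by 85 mm) begins 54 mm behind the grasp point. The pads swing forward as they close: fully open they stand 13 mm farther back than shut.
Start: joints at [-1.287, 0.477, 0.022, 1.555, -0.011, 1.109, -0.083], TCP at [0.258, 0.624, 0.239] pointing down, gripper open.
Joint ranges: [-2.96, 2.96], [-0.34, 2.1], [-1.41, 1.46], [0.24, 2.44], [-1.37, 4.51], [0.17, 1.92], [-2.96, 2.96]. Speed limits (rad/s): [2.39, 2.39, 3.14, 3.14, 3.14, 3.14, 3.14].

## Interface

Orientations are given as a rotation vector (axis times angle).
In Python, from bench import r, eyes, spotter gives the robot as it stands.
- The arm moves only by the tool carry_out, never from a script. Its argument "series" is text: rows parted by semicolons, each of 5 numbers parted by spaces: the shift along the tool's x, y, z in cm, then the turn about the tool's z in rad, then the opening, from 0 (shut) to 1 (fully open). In form: x y z yaw gripper; .... A call has 1 to 8 rows; each row shifts and turns the commanded pose from where the row before left it, along the tool's axes as they then stand; what a row does not reach is not made up. A row lasts 1/8 s, in which the tool goes at most 62.5 mm and 10.7 degrees, less where a joint would pass 70% of its speed; a pose out of reach is approached as far as the arm can. A call with a gripper value outside its range is refused whole. The fingers move at their own pace and stop on an object; "grip_force" is the grip in N (left out, the last holds). Time passes only in rows, so rows that do not move let the fingers close. It gives the time, the measured TCP pose, the force and the opening at its end, in the units of the state.
- r.get_obs(): the state, without advancing time (a new reading comes with each control period).
- eyes.grab_frame(name): name is "side" or "top"; returns a dict with "color" (400x640x3 uint8, blue, green, red), "intrinsics" (3x3 intrinsics, pixels), "R" (3x3) and "t" (3): a world point X has camera coordinates R X + t. Camera axes: x right, y down, z forward; pixel columns grow to the right and rows downward; lengths in m; the calibration is good to about 2 mm. A picture is of the moment at which its call begins. There is no depth.
- r.hand_in(): hands the job in, once; it reports no verdict.
Trained networks look in a picture, given as the dict that the camera call returned (one of the last four; its "shot" number tells which), for a name from the list of things; names that differ only in an ending like _2 or _b are one class to them, and where a whole thing is asked for, a point or a joint stands for the part that bears it (a point fixed in the world has none). Each returns a list of dicts, best first, with "confidence" (0 to 1); they miss things now and then, are a little off and sometimes report something else, mostly with a low value. They report only what shows in the picture. A call takes as long as a camera call. They do not tell look-alikes from the thing itself.
- spotter.search_frame(picture, query): "uv" ([column, row] in pixels, amid what is visible of it).
- spotter.trace(picture, query): "pixels" (400x640 bool, what is visible of it) and "uv" ([column, row] in pixels, amid what is visible of it).
- spotter.mark_of(picture, query): "uv" ([column, row] in pixels: a listed point, or the origin of a listed thing).
The state is a dict: "clock": time; "joints": joint angles; "qvel": joint speeds; "tau": joint torques, N m; "tcp_pos": TCP position; "orientation": TCP orientation; "contact_force": force on the tool from outside, world axes, zero at the start; "moment": the same for the moment, N m; "grip_width": finger opening in m.
Only numpy, scipy, OpenCV 4.12 (cv2) and the standard library are available. Lean on these libraries where they do the work, as an engineer would, in place of code of your own. Each camera call takes 0.05 s, during which the arm holds its last target.

## Working session

There is one attempt and no reset: what is moved stays moved. The work goes in short steps, Python scripts to look and compute and a tool call to move; the robot and the scene stay as the last step left them, time stands still between calls to the robot, and variables do not carry over. Pictures are saved under pics/ and viewed, and the job is handed in when it is done.

Besides the shell and the picture viewer there is one more tool, called after "Emit:" as name(argument=value, ...) on one line, values as JSON. carry_out: Moves the arm, as the interface text tells. Its arguments: {"type":"object","properties":{"series":{"type":"string"},"grip_force":{"type":"number"}},"required":["series"]}

```bash
ls; mkdir -p pics; cat > h.py <<'E'
import numpy as np, cv2
from bench import r, eyes, spotter
def grab(name, fn=None):
    p=eyes.grab_frame(name)
    if fn: cv2.imwrite('pics/'+fn,p['color'])
    return p
def tri(ps,uvs):
    A=[];
    for p,uv in zip(ps,uvs):
        P=np.array(p['intrinsics'])@np.c_[p['R'],p['t']]
        A+= [uv[0]*P[2]-P[0], uv[1]*P[2]-P[1]]
    A=[a/np.linalg.norm(a[:3]) for a in A]
    A=np.array(A); X=np.linalg.lstsq(A[:,:3],-A[:,3],rcond=None)[0]
    return X
def proj(p,X):
    c=np.array(p['R'])@np.array(X)+np.array(p['t']); q=np.array(p['intrinsics'])@c
    return q[:2]/q[2]
def atz(p,uv,z):
    R=np.array(p['R']);t=np.array(p['t'])
    d=R.T@np.linalg.solve(np.array(p['intrinsics']),[uv[0],uv[1],1]); c=-R.T@t
    return c+d*(z-c[2])/d[2]
E
python3 - <<'E'
from h import *
s=grab('side','s0.png');t=grab('top','t0.png')
print(r.get_obs(), r.tip_reach)
for p in (s,t): print(-np.array(p['R']).T@p['t'], p['intrinsics'])
for q in ['spout_end','catch_roller','box_center','box_push','hopper_mouth','scoop_grip','scoop_lip','scale_plate','station','kit_box','scoop','barrel','piston','grease_jar','plug','spanner','driver']:
    o=[]
    for p in (s,t):
        m=spotter.mark_of(p,q); o.append([(np.round(k['uv'],1).tolist(),round(k['confidence'],2)) for k in m[:3]])
    X=tri((s,t),(o[0][0][0],o[1][0][0])).round(4) if o[0] and o[1] else None
    print(q,o,X)
E
```

```text
pics
{'clock': 0.1, 'joints': array([-1.28713043,  0.47769941,  0.02232979,  1.55633439, -0.01151838,
        1.10931607, -0.08310718]), 'qvel': array([-0.00081236, -0.00125763,  0.00278212, -0.00344224, -0.00033979,
       -0.00017736, -0.00056702]), 'tau': array([ 3.84276427e-03, -5.97763896e+01,  1.61329251e+00, -2.81955814e+01,
        1.28073490e-02,  5.06166150e-03,  2.04601008e-05]), 'tcp_pos': array([0.25752839, 0.62338249, 0.23844245]), 'orientation': array([-6.11387924e-01, -3.08129872e+00,  2.53552778e-03]), 'contact_force': array([ 0.81162696, -0.2285148 , -0.81988575]), 'moment': array([-0.00808266, -0.04272284, -0.04158373]), 'grip_width': 0.0849757147171174} 0.008
[ 0.4347819  -1.00026961  1.18430394] [[502.30451503   0.         324.82596234]
 [  0.         502.30451503 197.04267176]
 [  0.           0.           1.        ]]
[0.34953876 0.06653649 1.64755764] [[496.12324345   0.         308.56136327]
 [  0.         496.12324345 200.91592492]
 [  0.           0.           1.        ]]
spout_end [[([337.9, 273.4], 0.97)], [([383.2, 195.4], 0.89), ([240.6, 184.0], 0.68), ([247.5, 248.7], 0.58)]] [ 0.5223 -0.1831  0.0698]Traceback (most recent call last):
  File "<stdin>", line 8, in <module>
ValueError: it knows: barrel, box_center, box_push, driver, grease_jar, hopper_mouth, kit_box, nut0_center, nut1_center, nut2_center, nut3_center, nut4_center, piston, plug, scale_plate, scoop, scoop_grip, scoop_
```

```bash

python3 - <<'E'
from h import *
s=grab('side','s0.png');t=grab('top','t0.png')
for q in ['spout_end','box_center','box_push','hopper_mouth','scoop_grip','scoop_lip','scale_plate','station','kit_box','scoop','barrel','piston','grease_jar','plug','spanner','driver']:
    o=[]
    for p in (s,t):
      try:
        m=spotter.mark_of(p,q); o.append([(np.round(k['uv'],1).tolist(),round(k['confidence'],2)) for k in m[:3]])
      except ValueError as e: o.append([])
    X=tri((s,t),(o[0][0][0],o[1][0][0])).round(4) if o[0] and o[1] else None
    print(q,o,X)
print(r.get_obs()['clock'])
E
```

```text
spout_end [[([340.4, 269.5], 0.82)], [([383.9, 194.4], 0.68)]] [ 0.5262 -0.1828  0.0859]
box_center [[([342.6, 235.1], 0.92), ([227.7, 346.6], 0.88), ([352.1, 124.5], 0.83)], [([164.0, 167.6], 0.77), ([332.3, 194.6], 0.72), ([435.3, 290.6], 0.58)]] [ 0.7093  0.7723 -0.8599]
box_push [[([343.5, 212.2], 0.83), ([372.4, 133.2], 0.73), ([216.4, 315.1], 0.63)], [([179.8, 145.9], 0.97), ([301.7, 191.1], 0.75), ([410.6, 300.2], 0.61)]] [ 0.71    0.5859 -0.4652]
hopper_mouth [[([340.3, 254.9], 0.82), ([338.3, 239.5], 0.69)], [([385.3, 196.0], 0.86), ([223.9, 189.9], 0.66)]] [ 0.5201 -0.1778  0.142 ]
scoop_grip [[([341.3, 136.5], 0.62), ([290.0, 297.6], 0.28)], [([207.7, 186.0], 0.61)]] [0.5664 0.373  0.1005]
scoop_lip [[([336.9, 175.7], 0.63)], [([260.0, 191.7], 0.65)]] [0.5448 0.2118 0.0664]
scale_plate [[([338.2, 167.0], 0.82), ([345.2, 211.4], 0.64)], [([241.2, 191.1], 0.63)]] [0.5521 0.2745 0.0481]
station [[([333.1, 163.1], 0.68), ([338.9, 289.0], 0.67), ([339.1, 137.1], 0.48)], [([379.4, 196.2], 0.61), ([301.4, 191.6], 0.34)]] [ 0.4963 -0.1193  0.4111]
kit_box [[([226.7, 351.4], 0.88),
[... 213 characters left out ...]
.5, 252.1], 0.66), ([234.7, 190.1], 0.41)]] [0.5512 0.2838 0.0576]
barrel [[([422.2, 229.3], 0.98)], [([313.6, 119.7], 0.62), ([280.8, 137.1], 0.58)]] [ 0.803   0.0348 -0.0174]
piston [[([298.9, 363.6], 0.65)], [([446.3, 240.7], 0.74), ([317.1, 120.0], 0.55), ([222.9, 189.6], 0.43)]] [ 0.3923 -0.4004 -0.0063]
grease_jar [[([397.8, 200.3], 0.74), ([343.0, 163.4], 0.67)], [([282.1, 135.8], 0.52)]] [0.7406 0.1422 0.0094]
plug [[([333.0, 162.7], 0.58), ([278.9, 178.9], 0.43)], [([245.4, 251.2], 0.62)]] [0.4445 0.2483 0.0989]
spanner [[([288.1, 296.8], 0.88)], [([385.9, 242.0], 0.66)]] [ 0.3787 -0.1996 -0.0062]
driver [[([383.7, 164.9], 0.45)], [([226.9, 142.3], 0.49)]] [0.7219 0.329  0.001 ]
1.9
```

View pics/s0.png

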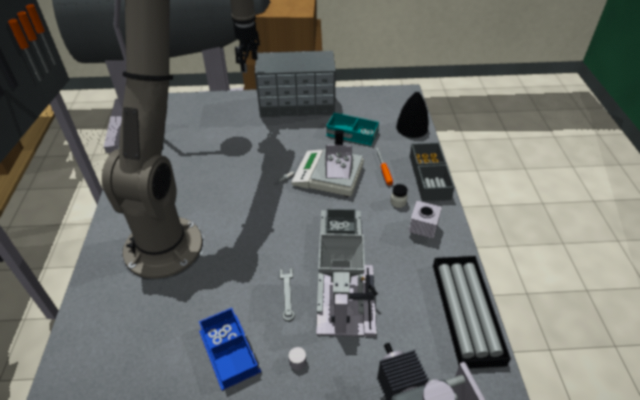

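View pics/t0.png

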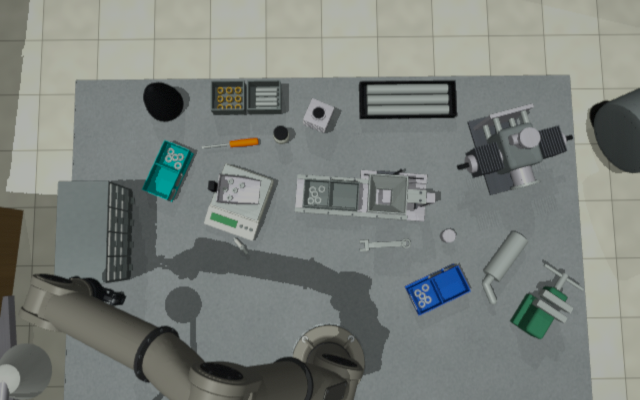

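```bash

python3 - <<'E'
import cv2
a=cv2.imread('pics/t0.png')[140:260,190:450]; cv2.imwrite('pics/tc.png',cv2.resize(a,None,fx=3,fy=3,interpolation=cv2.INTER_CUBIC))
a=cv2.imread('pics/s0.png')[110:350,270:450]; cv2.imwrite('pics/sc.png',cv2.resize(a,(540,600) if 0 else None,fx=2.5,fy=2.5,interpolation=cv2.INTER_CUBIC))
E
```

```text
(no output)
```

View pics/tc.png

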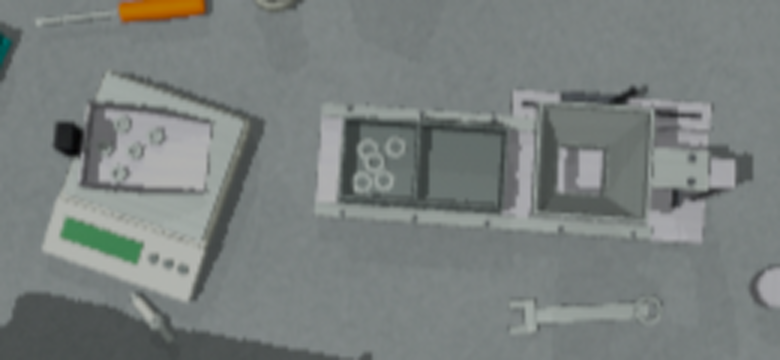

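View pics/sc.png

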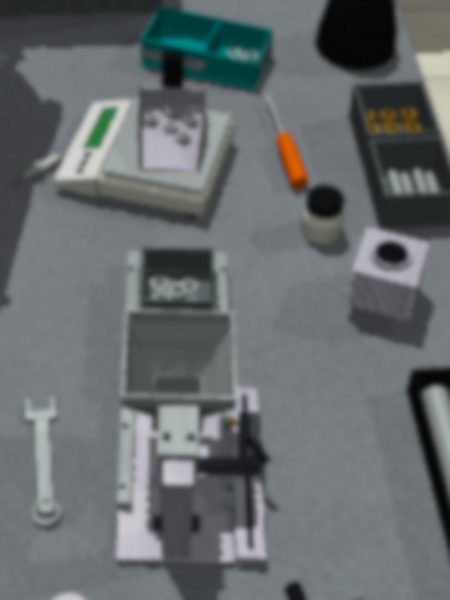

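```bash

python3 - <<'E'
import cv2
def crop(f,x,y,w,h,k,o):
    a=cv2.imread('pics/'+f)[y:y+h,x:x+w]; a=cv2.resize(a,None,fx=k,fy=k,interpolation=cv2.INTER_CUBIC)
    for i in range(0,w,10): cv2.putText(a,str(x+i),(i*k,8),0,0.3,(0,0,255)); cv2.line(a,(i*k,10),(i*k,14),(0,0,255))
    for i in range(0,h,10): cv2.putText(a,str(y+i),(0,i*k),0,0.3,(0,0,255))
    cv2.imwrite('pics/'+o,a)
crop('t0.png',290,165,150,60,5,'c1.png')
crop('s0.png',300,200,90,140,4,'c2.png')
crop('t0.png',195,155,90,90,6,'c3.png')
crop('s0.png',285,115,90,90,6,'c4.png')
E
```

```text
(no output)
```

View pics/c1.png

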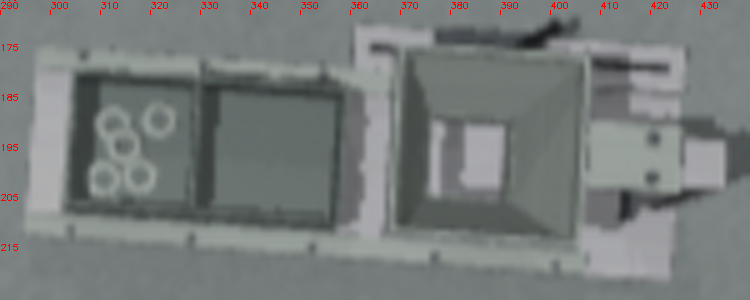

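View pics/c2.png

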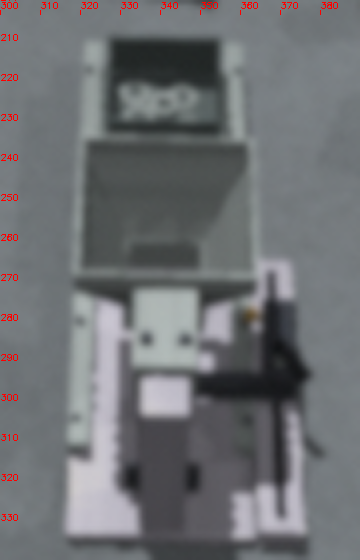

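View pics/c3.png

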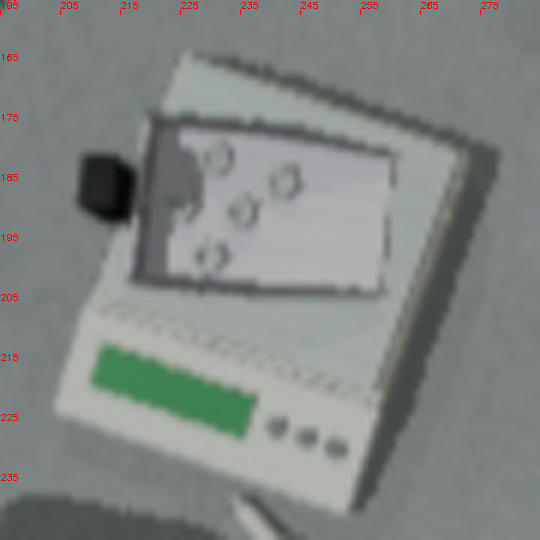

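View pics/c4.png

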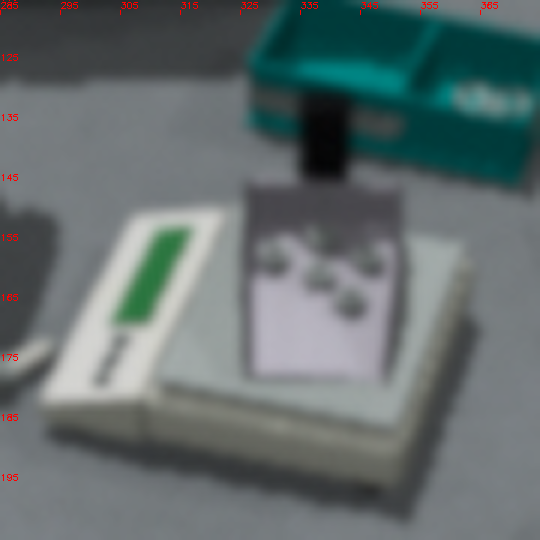

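```bash

cat > fit.py <<'E'
from h import *
from scipy.optimize import least_squares
def fit(obs,x0):
    def f(q):
        c,s=np.cos(q[2]),np.sin(q[2]); o=[]
        for p,uv,X in obs:
            W=[q[0]+c*X[0]-s*X[1], q[1]+s*X[0]+c*X[1], X[2]+q[3]]
            o+=list(proj(p,W)-uv)
        return np.array(o)
    return least_squares(f,x0,loss='soft_l1'),f
E
python3 - <<'E'
from fit import *
s=grab('side');t=grab('top')
st=[(t,(369.6,175.4),(-.058,.058,.166)),(t,(407.4,177),(.058,.058,.166)),(t,(405.6,213),(.058,-.058,.166)),(t,(367.6,212),(-.058,-.058,.166)),
(s,(321.2,234.5),(-.058,-.058,.166)),(s,(362.5,235),(-.058,.058,.166)),(s,(365,269),(.058,.058,.166)),(s,(318,270),(.058,-.058,.166)),
(t,(297.4,174.6),(-.28,.062,.022)),(t,(295,212),(-.28,-.062,.022)),(t,(423.4,220.6),(.15,-.062,.01)),(s,(316.7,335),(.15,-.062,.01))]
R,f=fit(st,[.52,-.18,-1.6,0]); print(R.x.round(4)); print(R.fun.reshape(-1,2).round(1).tolist())
q=R.x
sc=[(t,(260.5,180.3),(.14,.039,-.059)),(t,(258.7,204.2),(.14,-.039,-.059)),(t,(220,173.7),(.01,.045,-.027)),(t,(217,202),(.01,-.045,-.027)),
(s,(325.8,145.8),(.01,-.045,-.027)),(s,(352.2,146.3),(.01,.045,-.027)),(s,(327,178.3),(.14,-.039,-.059)),(s,(349.7,178.7),(.14,.039,-.059))]
R,f=fit(sc,[.56,.37,-1.6,.116]); print(R.x.round(4)); print(R.fun.reshape(-1,2).round(1).tolist())
# box center along the station
for uv,z in (((303,180),.056),((302,207.5),.056),((358.5,183.5),.056),((357,210.5),.056)):
    W=atz(t,uv,z); d=W[:2]-q[:2]; c,si=np.cos(q[2]),np.sin(q[2]); print('box', W.round(3), (c*d[0]+si*d[1]).round(4),(-si*d[0]+c*d[1]).round(4))
for n,uv in(('a',(227,163.5)),('b',(273,180)),('c',(257,222)),('e',(213,205))): print(n,atz(t,uv,.054).round(3))
for n,uv in(('a',(323,149)),('b',(361,155)),('c',(352,187)),('e',(311,178))): print(n,atz(s,uv,.054).round(3))
E
```

```text
[ 0.5235 -0.1818 -1.6464 -0.0063]
[[-0.3, -2.0], [0.0, -1.2], [0.2, 0.8], [-0.2, -0.6], [-1.9, 0.2], [0.1, 0.2], [-0.7, 1.2], [0.3, -0.3], [-0.2, 0.3], [-0.2, 0.0], [0.6, -0.2], [-0.2, -0.6]]
[ 0.5601  0.3529 -1.6631  0.1104]
[[0.5, -0.4], [0.1, -0.5], [-0.5, -0.4], [-0.2, -0.7], [-0.4, 0.1], [-0.7, 0.1], [-1.0, 0.1], [-0.2, 0.1]]
box [0.583 0.073 0.056] -0.259 0.0402
box [0.494 0.078 0.056] -0.2566 -0.0492
box [ 0.57  -0.106  0.056] -0.0789 0.0402
box [ 0.482 -0.099  0.056] -0.0792 -0.0478
a [0.641 0.32  0.054]
b [0.585 0.171 0.054]
c [0.449 0.223 0.054]
e [0.506 0.364 0.054]
a [0.507 0.366 0.054]
b [0.637 0.326 0.054]
c [0.59  0.168 0.054]
e [0.459 0.219 0.054]
```

```bash

cat > plan.py <<'E'
from h import *
from scipy.spatial.transform import Rotation as Ro
S=np.array([.5235,-.1818]); A=-1.6464
ex=np.array([np.cos(A),np.sin(A)]); ey=np.array([-ex[1],ex[0]])
def stw(x,y,z): return np.r_[S+x*ex+y*ey,z]
def tost(W): d=np.array(W[:2])-S; return np.r_[d@ex,d@ey,W[2]]
def state():
    o=r.get_obs(); R=Ro.from_rotvec(o['orientation']).as_matrix()
    print('clk',o['clock'],'tcp',o['tcp_pos'].round(4),'st',tost(o['tcp_pos']).round(4),'F',o['contact_force'].round(1),'M',o['moment'].round(2),'w',round(o['grip_width'],4))
    print(' ytool deg',np.degrees(np.arctan2(R[1,1],R[0,1])).round(2),'z',R[:,2].round(4),'j',o['joints'].round(2))
    return o,R
def plan(W,head=None):
    """W target tcp; head desired tool y heading (deg)"""
    o,R=state()
    print(' shift cm (current tool axes)',(R.T@(np.array(W)-o['tcp_pos'])*100).round(2))
    if head is not None:
        h=np.degrees(np.arctan2(R[1,1],R[0,1])); d=(head-h+180)%360-180
        print(' yaw rad',np.radians(-d).round(3))
E
python3 - <<'E'
from plan import *
plan(stw(-.30,-.003,.239),-4.3)
E
```

```text
clk 2.0 tcp [0.2577 0.6239 0.2393] st [-0.7833 -0.3259  0.2393] F [-0.8  0.3 -0.1] M [0.02 0.04 0.03] w 0.0852
 ytool deg 67.55 z [-0.  0. -1.] j [-1.29  0.48  0.02  1.56 -0.01  1.11 -0.08]
 shift cm (current tool axes) [-4.572e+01 -3.589e+01  3.000e-02]
 yaw rad 1.254
```

Emit:
carry_out(series="-3.8 -3 0 0 0; -3.8 -3 0 0 0; -3.8 -3 0 0 0; -3.8 -3 0 0 0; -3.8 -3 0 0 0; -3.8 -3 0 0 0; -3.8 -3 0 0 0; -3.8 -3 0 0 0")

```text
clock: 3.0
tcp_pos: [0.4478, 0.2846, 0.2396]
orientation: [0.611, 3.081, 0.001]
contact_force: [0.4, -0.4, 0.4]
grip_width: -0.0001
```

Emit:
carry_out(series="-3.8 -3 0 0 0; -3.8 -3 0 0 0; 0 0 0 0.18 0; 0 0 0 0.18 0; 0 0 0 0.18 0; 0 0 0 0.18 0; 0 0 0 0.18 0; 0 0 0 0.18 0")

```text
clock: 4.0
tcp_pos: [0.4944, 0.2016, 0.2394]
orientation: [-2.116, -2.322, -0.0]
contact_force: [0.4, 0.1, -0.0]
grip_width: 0.0001
```

```bash

python3 - <<'E'
from plan import *
plan(stw(-.30,-.003,.1),-4.3)
E
```

```text
clk 4.0 tcp [0.4944 0.2016 0.2394] st [-0.3801 -0.058   0.2394] F [ 0.4  0.1 -0. ] M [-0.01 -0.02  0.03] w 0.0001
 ytool deg 5.33 z [ 2.e-04  3.e-04 -1.e+00] j [-0.82  0.25  0.38  1.91 -0.11  1.   -0.3 ]
 shift cm (current tool axes) [-8.82  4.07 13.94]
 yaw rad 0.168
```

Emit:
carry_out(series="-4.4 2 0 0 0; -4.4 2 0 0 0; 0 0 0 0.168 0; 0 0 5 0 0; 0 0 5 0 0; 0 0 4 0 0; 0 0 0 0 0")

```text
clock: 4.88
tcp_pos: [0.5407, 0.1174, 0.097]
orientation: [-2.295, -2.142, 0.009]
contact_force: [1.1, 0.1, 0.9]
grip_width: 0.0001
```

```bash

python3 - <<'E'
from plan import *
plan(stw(-.30,-.003,.04),-4.3)
grab('side','s1.png');grab('top','t1.png')
a=cv2.imread('pics/s1.png')[110:350,230:450]; cv2.imwrite('pics/sc1.png',cv2.resize(a,None,fx=2.5,fy=2.5,interpolation=cv2.INTER_CUBIC))
E
```

```text
clk 4.875 tcp [0.5407 0.1174 0.097 ] st [-0.2996 -0.0054  0.097 ] F [1.1 0.1 0.9] M [-0.03 -0.04  0.03] w 0.0001
 ytool deg -3.95 z [-0.0056 -0.0021 -1.    ] j [-0.63  0.49  0.39  1.98 -0.27  0.73 -0.15]
 shift cm (current tool axes) [0.05 0.27 5.7 ]
 yaw rad 0.006
```

View pics/sc1.png

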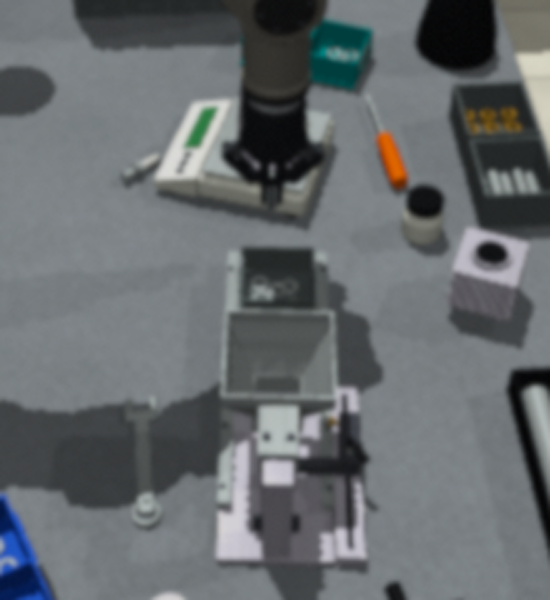

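View pics/t1.png

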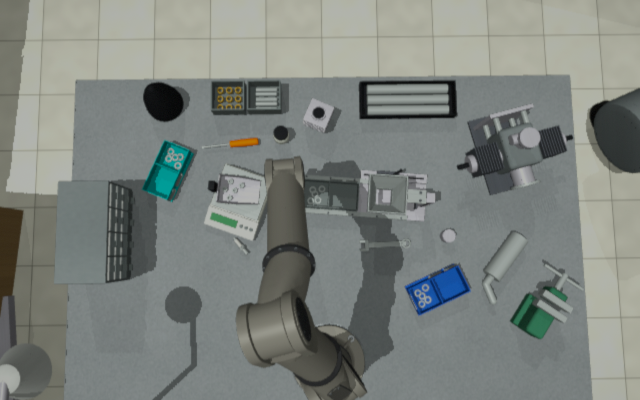

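Emit:
carry_out(series="0 0.2 3 0 0; 0 0 2.5 0 0; -0.5 0 0 0 0; -0.5 0 0 0 0; -0.5 0 0 0 0; -0.5 0 0 0 0; -0.3 0 0 0 0; -0.3 0 0 0 0")

```text
clock: 5.98
tcp_pos: [0.5431, 0.0917, 0.0444]
orientation: [-2.297, -2.143, -0.0]
contact_force: [0.3, -0.4, -0.1]
grip_width: -0.0001
```

```bash

python3 - <<'E'
from plan import *
state()
E
```

```text
clk 5.975 tcp [0.5431 0.0917 0.0444] st [-0.2742 -0.0011  0.0444] F [ 0.3 -0.4 -0.1] M [ 0.03 -0.03  0.01] w -0.0001
 ytool deg -3.95 z [ 1.e-04  1.e-04 -1.e+00] j [-0.54  0.56  0.34  2.01 -0.32  0.61 -0.06]
```

Emit:
carry_out(series="-0.5 0 0 0 0; -0.5 0 0 0 0; -0.5 0 0 0 0; -0.5 0 0 0 0; -0.5 0 0 0 0; -0.5 0 0 0 0; -0.5 0 0 0 0; -0.5 0 0 0 0")

```text
clock: 6.98
tcp_pos: [0.5403, 0.0515, 0.0443]
orientation: [-2.297, -2.143, 0.0]
contact_force: [-0.2, 1.2, -1.1]
grip_width: -0.0
```

Emit:
carry_out(series="-0.5 0 0 0 0; -0.5 0 0 0 0; -0.5 0 0 0 0; -0.5 0 0 0 0; -0.5 0 0 0 0; -0.5 0 0 0 0; -0.5 0 0 0 0; -0.5 0 0 0 0")

```text
clock: 7.98
tcp_pos: [0.5375, 0.0124, 0.0443]
orientation: [-2.296, -2.144, -0.001]
contact_force: [0.9, 3.5, -0.4]
grip_width: -0.0001
```

Emit:
carry_out(series="-0.3 0 0 0 0; -0.3 0 0 0 0; -0.3 0 0 0 0; -0.2 0 0 0 0; -0.2 0 0 0 0")

```text
clock: 8.6
tcp_pos: [0.5366, -0.001, 0.0443]
orientation: [-2.297, -2.144, 0.0]
contact_force: [0.0, 3.3, 0.3]
grip_width: 0.0001
```

```bash

python3 - <<'E'
from plan import *
state()
s=grab('side','s2.png');t=grab('top','t2.png')
a=s['color'][200:350,290:410]; cv2.imwrite('pics/sc2.png',cv2.resize(a,None,fx=4,fy=4,interpolation=cv2.INTER_CUBIC))
E
```

```text
clk 8.6 tcp [ 0.5366 -0.001   0.0443] st [-0.1813 -0.0006  0.0443] F [0.  3.3 0.3] M [ 0.63  0.07 -0.01] w 0.0001
 ytool deg -3.95 z [-1.e-04  1.e-04 -1.e+00] j [-0.37  0.55  0.33  2.05 -0.31  0.59  0.1 ]
```

View pics/sc2.png

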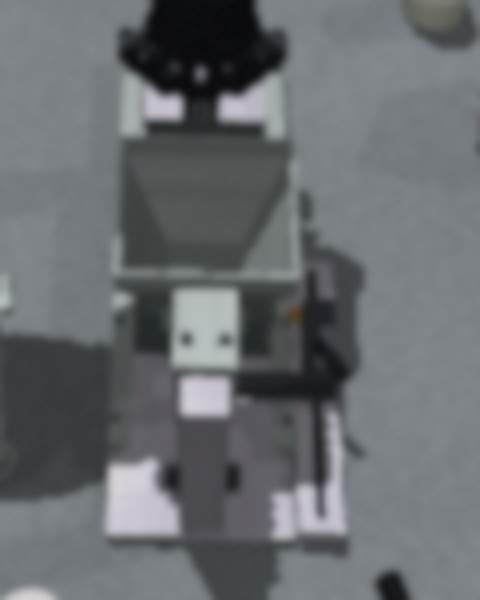

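Emit:
carry_out(series="-0.2 0 0 0 0; -0.2 0 0 0 0; -0.2 0 0 0 0; -0.2 0 0 0 0; -0.2 0 0 0 0; -0.2 0 0 0 0; -0.2 0 0 0 0")

```text
clock: 9.57
tcp_pos: [0.5357, -0.0151, 0.0443]
orientation: [-2.297, -2.143, 0.0]
contact_force: [-0.5, 2.8, 0.1]
grip_width: -0.0003
```

Emit:
carry_out(series="-0.1 0 0 0 0; -0.1 0 0 0 0; -0.1 0 0 0 0; -0.1 0 0 0 0")

```text
clock: 10.07
tcp_pos: [0.5354, -0.0189, 0.0443]
orientation: [-2.297, -2.144, 0.0]
contact_force: [-0.4, 2.5, 0.0]
grip_width: 0.0004
```

Emit:
carry_out(series="-0.1 0 0 0 0; -0.1 0 0 0 0; -0.1 0 0 0 0; -0.1 0 0 0 0")

```text
clock: 10.58
tcp_pos: [0.5351, -0.0231, 0.0443]
orientation: [-2.297, -2.143, 0.0]
contact_force: [-2.0, 1.8, -0.3]
grip_width: -0.0001
```

Emit:
carry_out(series="-0.1 0 0 0 0; -0.1 0 0 0 0; -0.1 0 0 0 0; -0.1 0 0 0 0")

```text
clock: 11.08
tcp_pos: [0.535, -0.027, 0.0443]
orientation: [2.297, 2.143, 0.0]
contact_force: [-0.2, 2.3, -0.3]
grip_width: -0.0
```

Emit:
carry_out(series="-0.1 0 0 0 0; -0.1 0 0 0 0; -0.1 0 0 0 0; -0.1 0 0 0 0")

```text
clock: 11.58
tcp_pos: [0.5347, -0.0301, 0.0443]
orientation: [-2.296, -2.144, -0.001]
contact_force: [-1.6, 5.5, 1.2]
grip_width: 0.0002
```

Emit:
carry_out(series="-0.1 0 0 0 0; -0.1 0 0 0 0; -0.1 0 0 0 0; -0.1 0 0 0 0")

```text
clock: 12.08
tcp_pos: [0.5347, -0.0304, 0.0444]
orientation: [-2.29, -2.145, -0.005]
contact_force: [-0.1, 14.6, 2.3]
grip_width: -0.0004
```

Emit:
carry_out(series="-0.1 0 0 0 0; -0.1 0 0 0 0; -0.1 0 0 0 0; -0.1 0 0 0 0")

```text
clock: 12.58
tcp_pos: [0.5346, -0.0304, 0.0444]
orientation: [-2.285, -2.146, -0.008]
contact_force: [-0.3, 23.8, 3.5]
grip_width: 0.0002
```

Emit:
carry_out(series="0.5 0 0 0 0; 0.5 0 0 0 0; 1 0 0 0 0; 2 0 0 0 0; 3 0 0 0 0; 0 0 -5 0 0; 0 0 -6 0 0; 0 0 -6 0 0")

```text
clock: 13.58
tcp_pos: [0.5386, 0.0305, 0.2159]
orientation: [2.297, 2.142, -0.001]
contact_force: [0.8, 0.6, 0.6]
grip_width: 0.0005
```

```bash

python3 - <<'E'
from plan import *
plan([.5601,.3529,.20],-5.29)
s=grab('side','s3.png');t=grab('top','t3.png')
for p in (s,t):
  for k in spotter.mark_of(p,'scoop_grip')[:2]: print(k)
a=s['color'][200:350,290:410]; cv2.imwrite('pics/sc3.png',cv2.resize(a,None,fx=4,fy=4,interpolation=cv2.INTER_CUBIC))
a=t['color'][140:240,190:450]; cv2.imwrite('pics/tc3.png',cv2.resize(a,None,fx=3,fy=3,interpolation=cv2.INTER_CUBIC))
E
```

```text
clk 13.575 tcp [0.5386 0.0305 0.2159] st [-0.2129 -0.0009  0.2159] F [0.8 0.6 0.6] M [ 0.05 -0.12 -0.  ] w 0.0005
 ytool deg -4.0 z [-3.e-04 -9.e-04 -1.e+00] j [-0.55  0.3   0.46  1.93 -0.16  0.95 -0.08]
 shift cm (current tool axes) [32.31 -0.11  1.56]
 yaw rad 0.022
{'uv': [210.2, 185.8], 'confidence': 0.83}
```

View pics/sc3.png

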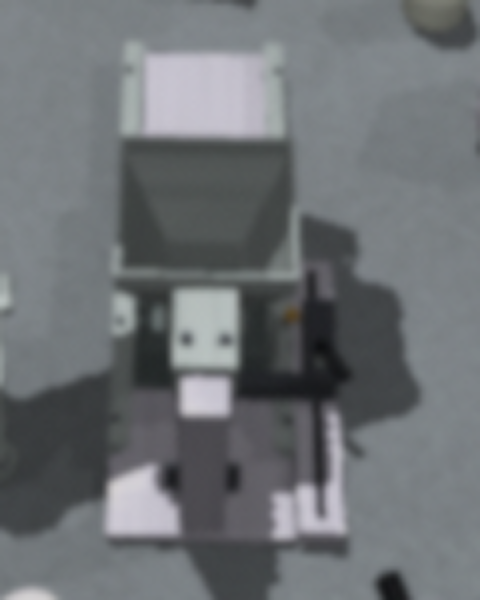

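View pics/tc3.png

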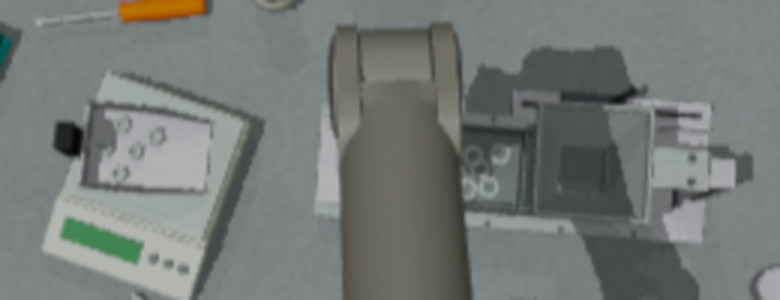

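```bash

python3 - <<'E'
from fit import *
s=grab('side');t=grab('top')
sc=[(t,(260.5,180.3),(.14,.039,-.059)),(t,(258.7,204.2),(.14,-.039,-.059)),(t,(220,173.7),(.01,.045,-.027)),(t,(217,202),(.01,-.045,-.027)),
(s,(325.8,145.8),(.01,-.045,-.027)),(s,(352.2,146.3),(.01,.045,-.027)),(s,(327,178.3),(.14,-.039,-.059)),(s,(349.7,178.7),(.14,.039,-.059))]
for ob in (sc,sc[:4],sc[4:]):
    def f(q):
        return np.concatenate([proj(p,[q[0]+np.cos(q[2])*X[0]-np.sin(q[2])*X[1],q[1]+np.sin(q[2])*X[0]+np.cos(q[2])*X[1],X[2]+.116])-uv for p,uv,X in ob])
    R=least_squares(f,[.56,.36,-1.6]); print(R.x.round(4),R.fun.round(1))
    q=R.x
for uv in ((208,181),(214,181),(214,192.3),(208,191)): print(atz(t,uv,.14).round(4))
E
```

```text
[ 0.5596  0.3506 -1.662 ] [ 1.  -0.6  0.7 -0.6 -0.  -0.5  0.2 -0.7 -0.5 -0.7 -0.7 -0.8 -1.1 -0.7
 -0.2 -0.6]
[ 0.5577  0.3521 -1.6627] [ 0.6  0.   0.2  0.  -0.5  0.1 -0.3 -0.1]
[ 0.5615  0.347  -1.6624] [ 0.1 -0.1 -0.1 -0.1 -0.5  0.   0.5  0.1]
[0.5714 0.3642 0.14  ]
[0.5712 0.3458 0.14  ]
[0.5363 0.3456 0.14  ]
[0.5405 0.364  0.14  ]
```

Emit:
carry_out(series="5.4 0 0 0.02 1; 5.4 0 0 0 1; 5.4 0 0 0 1; 5.4 0 0 0 1; 5.4 0 0 0 1; 5.2 0 0 0 1; 0 0 0 0 1; 0 0 0 0 1")

```text
clock: 14.88
tcp_pos: [0.5659, 0.3505, 0.2123]
orientation: [2.318, 2.119, -0.006]
contact_force: [-0.7, -0.4, -0.1]
grip_width: 0.0854
```

```bash

python3 - <<'E'
from plan import *
plan([.558,.352,.111],-5.25)
s=grab('side','s4.png')
a=s['color'][90:210,270:400]; cv2.imwrite('pics/sc4.png',cv2.resize(a,None,fx=5,fy=5,interpolation=cv2.INTER_CUBIC))
E
```

```text
clk 14.875 tcp [0.5659 0.3505 0.2123] st [-0.534   0.0021  0.2123] F [-0.7 -0.4 -0.1] M [-0.09 -0.06  0.  ] w 0.0854
 ytool deg -5.13 z [-0.0023 -0.003  -1.    ] j [-0.91  0.51  0.37  1.62 -0.2   1.05 -0.57]
 shift cm (current tool axes) [ 0.11 -0.78 10.13]
 yaw rad 0.002
```

View pics/sc4.png

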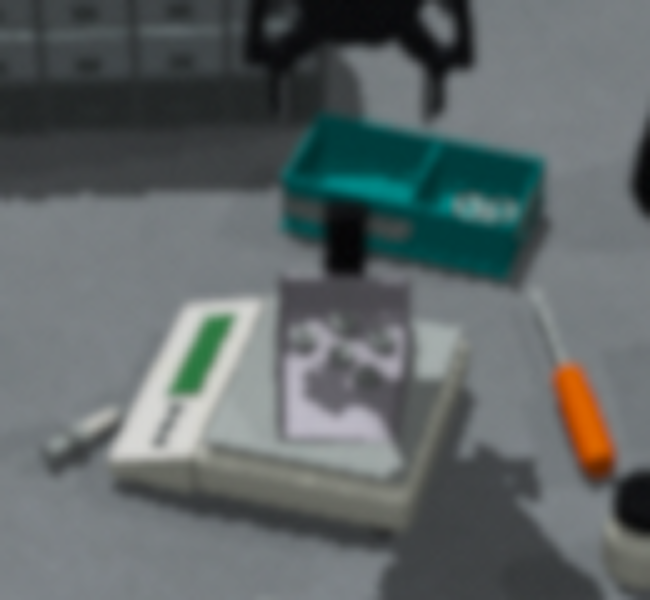

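Emit:
carry_out(series="0.1 -0.8 3 0 1; 0 0 3.5 0 1; 0 0 3.6 0 1; 0 0 0 0 1")

```text
clock: 15.42
tcp_pos: [0.557, 0.3503, 0.1105]
orientation: [-2.321, -2.118, 0.01]
contact_force: [0.1, 0.1, 0.4]
grip_width: 0.0851
```

```bash

python3 - <<'E'
from plan import *
plan([.558,.352,.111],-5.25)
s=grab('side','s5.png')
a=s['color'][90:210,270:400]; cv2.imwrite('pics/sc5.png',cv2.resize(a,None,fx=5,fy=5,interpolation=cv2.INTER_CUBIC))
E
```

```text
clk 15.425 tcp [0.557  0.3503 0.1105] st [-0.5332 -0.0068  0.1105] F [0.1 0.1 0.4] M [-0.06 -0.06 -0.02] w 0.0851
 ytool deg -5.24 z [-0.005  -0.0044 -1.    ] j [-0.89  0.61  0.33  1.72 -0.24  0.87 -0.55]
 shift cm (current tool axes) [ 0.17  0.09 -0.05]
 yaw rad 0.0
```

View pics/sc5.png

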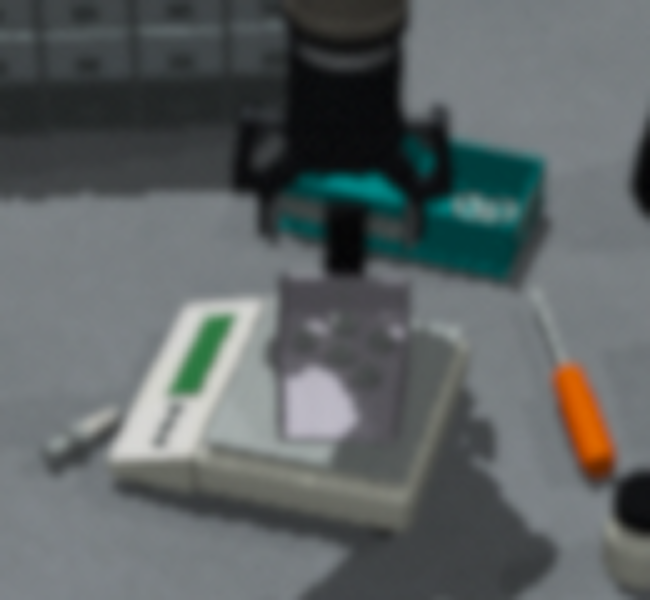

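Emit:
carry_out(series="0.15 0.1 0 0 0.6; 0 0 0 0 0.5; 0 0 0 0 0.4; 0 0 0 0 0.2; 0 0 0 0 0; 0 0 0 0 0; 0 0 0 0 0", grip_force=20)

```text
clock: 16.35
tcp_pos: [0.5601, 0.3553, 0.1142]
orientation: [-2.318, -2.12, -0.002]
contact_force: [-0.6, 0.1, 5.4]
grip_width: 0.0298
```

Emit:
carry_out(series="0 0 -0.3 0 0; 0 0 -0.3 0 0; 0 0 -0.3 0 0; 0 0 -0.3 0 0; 0 0 0 0 0; 0 0 0 0 0")

```text
clock: 17.1
tcp_pos: [0.5596, 0.3548, 0.1252]
orientation: [-2.318, -2.12, 0.0]
contact_force: [-0.9, 0.5, -2.4]
grip_width: 0.0292
```

```bash

python3 - <<'E'
from plan import *
plan([.558,.352,.111],-5.25)
s=grab('side','s6.png')
a=s['color'][90:210,270:400]; cv2.imwrite('pics/sc6.png',cv2.resize(a,None,fx=5,fy=5,interpolation=cv2.INTER_CUBIC))
E
```

```text
clk 17.1 tcp [0.5596 0.3548 0.1252] st [-0.5378 -0.0045  0.1252] F [-0.9  0.5 -2.4] M [ 0.11 -0.05  0.04] w 0.0292
 ytool deg -5.1 z [-2.e-04 -1.e-04 -1.e+00] j [-0.89  0.59  0.33  1.7  -0.24  0.89 -0.55]
 shift cm (current tool axes) [-0.3  -0.13  1.42]
 yaw rad 0.003
```

View pics/sc6.png

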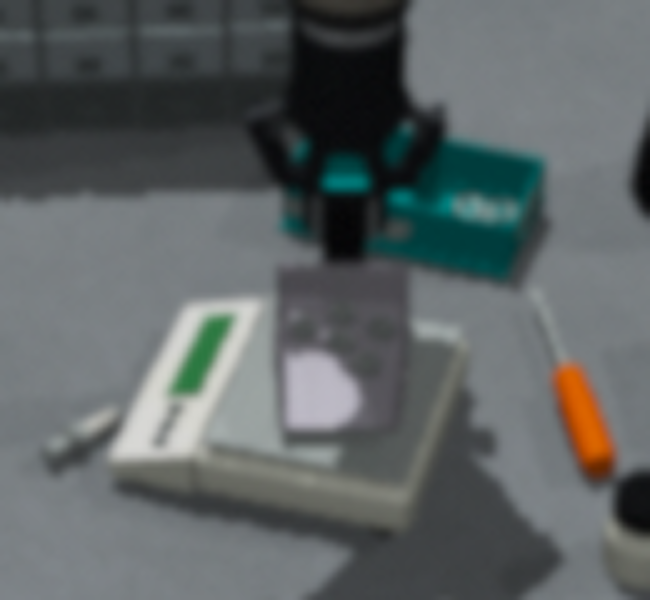

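Emit:
carry_out(series="0 0 0.4 0 0; 0 0 0.4 0 0; 0 0 0.3 0 0; 0 0 0.1 0 0; 0 0 0 0 0")

```text
clock: 17.77
tcp_pos: [0.5597, 0.3551, 0.1141]
orientation: [-2.318, -2.12, -0.001]
contact_force: [-3.6, -0.8, 5.5]
grip_width: 0.03
```

Emit:
carry_out(series="0 0 0 0 0; 0 0 0 0 0; 0 0 0 0 0", grip_force=120)

```text
clock: 18.15
tcp_pos: [0.5601, 0.3556, 0.1144]
orientation: [-2.318, -2.12, -0.003]
contact_force: [-1.5, -0.9, 6.8]
grip_width: 0.028
```

Emit:
carry_out(series="0 0 -0.3 0 0; 0 0 -0.3 0 0; 0 0 -0.4 0 0; 0 0 -0.5 0 0; 0 0 0 0 0; 0 0 0 0 0")

```text
clock: 18.9
tcp_pos: [0.5596, 0.3548, 0.1283]
orientation: [-2.318, -2.12, 0.0]
contact_force: [-1.2, 0.5, -2.8]
grip_width: 0.0282
```

```bash

python3 - <<'E'
from plan import *
state()
s=grab('side','s7.png')
a=s['color'][90:210,270:400]; cv2.imwrite('pics/sc7.png',cv2.resize(a,None,fx=5,fy=5,interpolation=cv2.INTER_CUBIC))
E
```

```text
clk 18.9 tcp [0.5596 0.3548 0.1283] st [-0.5378 -0.0045  0.1283] F [-1.2  0.5 -2.8] M [ 0.17 -0.04  0.04] w 0.0282
 ytool deg -5.1 z [-1.e-04 -0.e+00 -1.e+00] j [-0.89  0.59  0.33  1.7  -0.24  0.89 -0.55]
```

View pics/sc7.png

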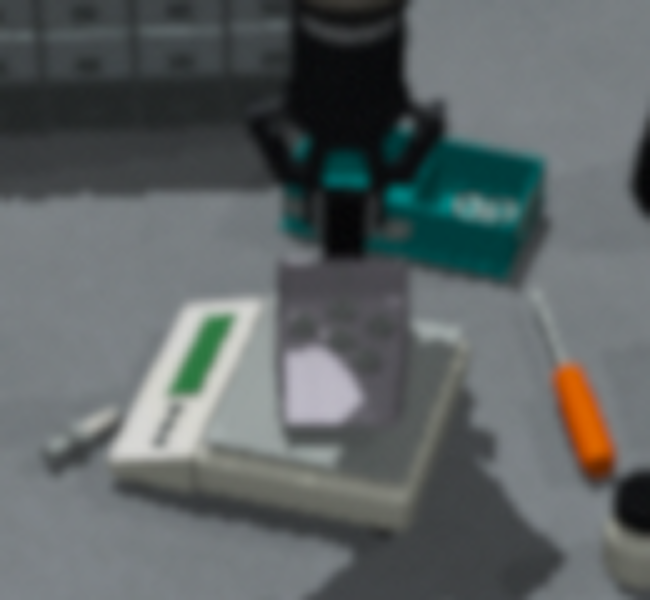

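```bash

python3 - <<'E'
from fit import *
s=eyes.grab_frame('side')
for z in (0,.014): print(z,[proj(s,[.55,.345,.089+z]).round(2),proj(s,[.548,.213,.057+z]).round(2)])
E
```

```text
0 [array([335.74, 144.6 ]), array([338.01, 177.48])]
0.014 [array([335.8 , 141.41]), array([338.08, 174.34])]
```

Emit:
carry_out(series="0 0 -1 0 0; 0 0 -2 0 0; 0 0 -2.5 0 0; 0 0 -3 0 0; 0 0 -3 0 0; 0 0 -2 0 0; 0 0 -1 0 0; 0 0 0 0 0")

```text
clock: 20.0
tcp_pos: [0.56, 0.355, 0.2745]
orientation: [2.318, 2.12, 0.003]
contact_force: [0.2, -0.3, -2.6]
grip_width: 0.0283
```

```bash

cat > tilt.py <<'E'
from plan import *
from scipy.optimize import least_squares
def crop(p,fn,x,y,w,h,k):
    a=cv2.resize(p['color'][y:y+h,x:x+w],None,fx=k,fy=k,interpolation=cv2.INTER_CUBIC)
    for i in range(0,w,10): cv2.putText(a,str(x+i),(i*k,8),0,0.3,(0,0,255))
    for i in range(0,h,10): cv2.putText(a,str(y+i),(0,i*k),0,0.3,(0,0,255))
    cv2.imwrite('pics/'+fn,a)
def over(p,tilt,tcp,A=-1.662,dz=.009):
    "project scoop model pivoting about grasp point with tilt deg"
    c,s=np.cos(np.radians(tilt)),np.sin(np.radians(tilt)); out=[]
    for n,X in (('backL',(.01,-.045,-.027)),('backR',(.01,.045,-.027)),('lipL',(.14,-.039,-.059)),('lipR',(.14,.039,-.059))):
        x,y,z=X[0],X[1],X[2]-dz
        x,z=c*x+s*z,-s*x+c*z
        W=np.array([tcp[0]+np.cos(A)*x-np.sin(A)*y,tcp[1]+np.sin(A)*x+np.cos(A)*y,tcp[2]+.011+z])
        out.append((n,proj(p,W).round(1).tolist()))
    return out
E
python3 - <<'E'
from tilt import *
o,R=state()
s=grab('side','s8.png'); crop(s,'sc8.png',290,80,90,90,6)
for t in (0,5,10): print(t,over(s,t,o['tcp_pos']))
E
```

```text
clk 20.0 tcp [0.56   0.355  0.2745] st [-0.538  -0.0041  0.2745] F [ 0.2 -0.3 -2.6] M [0.11 0.03 0.04] w 0.0283
 ytool deg -5.11 z [ 0.0014  0.0012 -1.    ] j [-0.93  0.45  0.38  1.57 -0.18  1.16 -0.6 ]
0 [('backL', [325.2, 105.3]), ('backR', [353.2, 105.8]), ('lipL', [325.9, 138.4]), ('lipR', [351.2, 138.9])]
5 [('backL', [325.3, 104.9]), ('backR', [353.2, 105.4]), ('lipL', [325.9, 140.2]), ('lipR', [351.1, 140.6])]
10 [('backL', [325.3, 104.5]), ('backR', [353.2, 104.9]), ('lipL', [326.0, 141.5]), ('lipR', [350.9, 142.0])]
```

View pics/sc8.png

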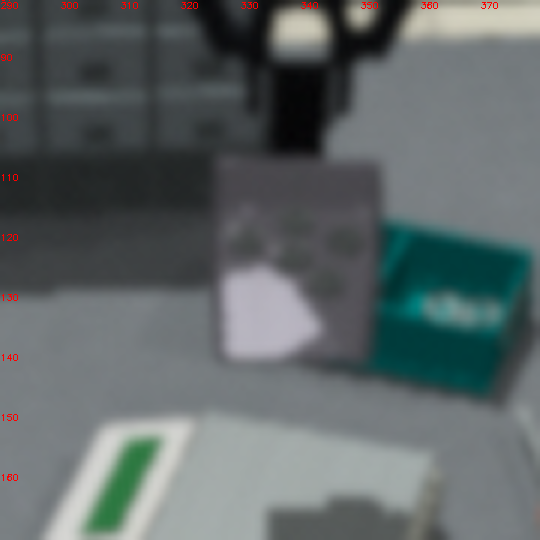

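```bash

python3 - <<'E'
from plan import *
plan(stw(-.085,0,.300),-4.3)
E
```

```text
clk 20.05 tcp [0.5595 0.3548 0.2733] st [-0.5378 -0.0046  0.2733] F [-0.3 -0.7 -3.2] M [0.06 0.01 0.04] w 0.0286
 ytool deg -5.1 z [-0.e+00  1.e-04 -1.e+00] j [-0.93  0.45  0.38  1.57 -0.18  1.16 -0.6 ]
 shift cm (current tool axes) [-45.27   1.07  -2.67]
 yaw rad -0.014
```

Emit:
carry_out(series="-1 0 -0.5 0 0; -2 0 -1 0 0; -3 0.1 -1 0 0; -4 0.1 -1 0 0; -4 0.1 0 0 0; -4 0.1 0 0 0; -4 0.1 0 0 0; -4 0.1 0 0 0")

```text
clock: 21.05
tcp_pos: [0.5418, 0.0914, 0.3091]
orientation: [2.321, 2.117, 0.001]
contact_force: [0.4, 0.7, -2.7]
grip_width: 0.0288
```

Emit:
carry_out(series="-4 0.1 0 0 0; -4 0.1 0 -0.014 0; -4 0.1 0 0 0; -3 0.1 0 0 0; -2 0 0 0 0; -1 0 0 0 0; -0.5 0 0 0 0; 0 0 0 0 0")

```text
clock: 22.05
tcp_pos: [0.5314, -0.0893, 0.3084]
orientation: [-2.303, -2.137, -0.0]
contact_force: [0.3, 1.0, -3.0]
grip_width: 0.0286
```

```bash

python3 - <<'E'
from tilt import *
plan(stw(-.085,0,.295),-4.3)
o=r.get_obs()
s=grab('side','s9.png'); crop(s,'sc9.png',280,130,120,140,4)
t=grab('top','t9.png'); crop(t,'tc9.png',310,140,120,90,5)
for a in (0,5,10): print(a,over(s,a,o['tcp_pos'],-1.646),over(t,a,o['tcp_pos'],-1.646))
E
```

```text
clk 22.05 tcp [ 0.5314 -0.0893  0.3084] st [-0.0929  0.0009  0.3084] F [ 0.3  1.  -3. ] M [ 0.17 -0.07  0.04] w 0.0286
 ytool deg -4.29 z [ 0.e+00  4.e-04 -1.e+00] j [-0.45  0.2   0.59  1.83 -0.12  1.15  0.11]
 shift cm (current tool axes) [-0.79 -0.09  1.34]
 yaw rad 0.0
0 [('backL', [324.5, 195.5]), ('backR', [359.9, 195.8]), ('lipL', [326.2, 243.1]), ('lipR', [358.6, 243.4])] [('backL', [364.1, 202.2]), ('backR', [365.8, 170.1]), ('lipL', [408.8, 204.1]), ('lipR', [409.9, 176.9])]
5 [('backL', [324.6, 194.9]), ('backR', [359.9, 195.2]), ('lipL', [326.2, 244.2]), ('lipR', [358.3, 244.5])] [('backL', [363.0, 202.1]), ('backR', [364.6, 170.1]), ('lipL', [405.6, 204.3]), ('lipR', [406.8, 177.4])]
10 [('backL', [324.6, 194.1]), ('backR', [359.8, 194.4]), ('lipL', [326.3, 244.8]), ('lipR', [358.0, 245.1])] [('backL', [361.8, 202.1]), ('backR', [363.4, 170.0]), ('lipL', [402.3, 204.6]), ('lipR', [403.4, 177.8])]
```

View pics/sc9.png

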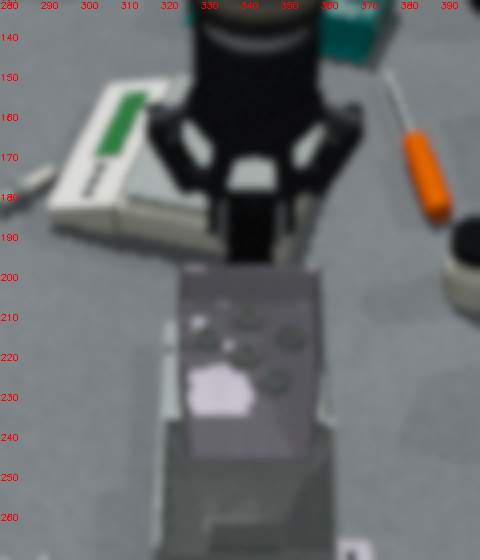

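View pics/tc9.png

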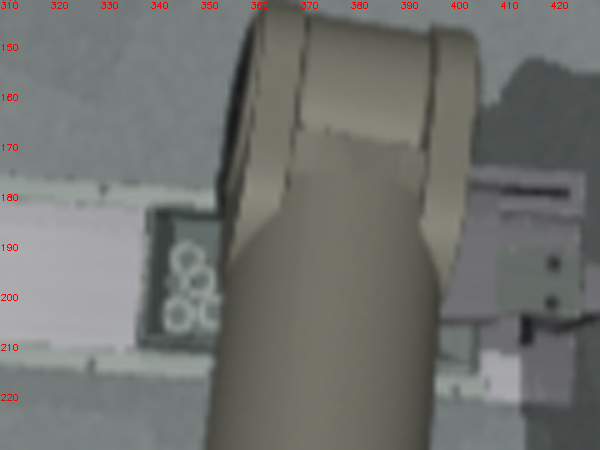

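Emit:
carry_out(series="-0.4 0 0.4 0 0; -0.4 0 0.5 0 0; 0 0 0.5 0 0; 0 0 0 0 0")

```text
clock: 22.65
tcp_pos: [0.5306, -0.0972, 0.2936]
orientation: [-2.303, -2.136, 0.001]
contact_force: [0.0, 0.5, -2.8]
grip_width: 0.0283
```

Emit:
carry_out(series="0 0 0 0 0; 0 0 0 0 0; 0 0 0 0 0; 0 0 0 0 0", grip_force=20)

```text
clock: 23.15
tcp_pos: [0.531, -0.0973, 0.2944]
orientation: [2.303, 2.137, 0.0]
contact_force: [-0.3, 0.6, -2.9]
grip_width: 0.0284
```

```bash

python3 - <<'E'
from tilt import *
o,R=state()
s=grab('side','s10.png'); crop(s,'sc10.png',280,130,120,140,4)
for a in (0,10,20,30,40): print(a,over(s,a,o['tcp_pos'],-1.646))
E
```

```text
clk 23.15 tcp [ 0.531  -0.0973  0.2944] st [-0.0848  0.0011  0.2944] F [-0.3  0.6 -2.9] M [ 0.14 -0.01  0.02] w 0.0284
 ytool deg -4.29 z [ 2.e-04  1.e-04 -1.e+00] j [-0.43  0.22  0.59  1.84 -0.14  1.12  0.13]
0 [('backL', [324.6, 201.6]), ('backR', [359.9, 202.0]), ('lipL', [326.2, 249.4]), ('lipR', [358.6, 249.7])]
10 [('backL', [324.6, 200.2]), ('backR', [359.8, 200.5]), ('lipL', [326.3, 250.9]), ('lipR', [358.0, 251.3])]
20 [('backL', [324.7, 198.4]), ('backR', [359.7, 198.7]), ('lipL', [326.4, 250.6]), ('lipR', [357.4, 250.9])]
30 [('backL', [324.7, 196.3]), ('backR', [359.6, 196.7]), ('lipL', [326.5, 248.4]), ('lipR', [356.9, 248.7])]
40 [('backL', [324.7, 194.1]), ('backR', [359.6, 194.4]), ('lipL', [326.7, 244.5]), ('lipR', [356.4, 244.8])]
```

View pics/sc10.png

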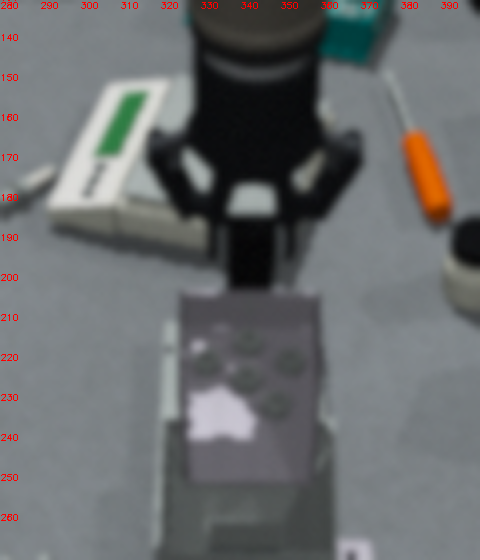

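Emit:
carry_out(series="0 0 0 0 0.1; 0 0 0 0 0.2; 0 0 0 0 0.25", grip_force=20)

```text
clock: 23.58
tcp_pos: [0.5309, -0.0973, 0.2943]
orientation: [-2.303, -2.137, 0.0]
contact_force: [-0.5, -0.6, -3.2]
grip_width: 0.0284
```

```bash

python3 - <<'E'
from tilt import *
o,R=state()
s=grab('side','s11.png'); crop(s,'sc11.png',280,130,120,140,4)
E
```

```text
clk 23.575 tcp [ 0.5309 -0.0973  0.2943] st [-0.0848  0.001   0.2943] F [-0.5 -0.6 -3.2] M [0.14 0.05 0.01] w 0.0284
 ytool deg -4.3 z [-1.e-04  0.e+00 -1.e+00] j [-0.43  0.22  0.59  1.84 -0.14  1.12  0.13]
```

View pics/sc11.png

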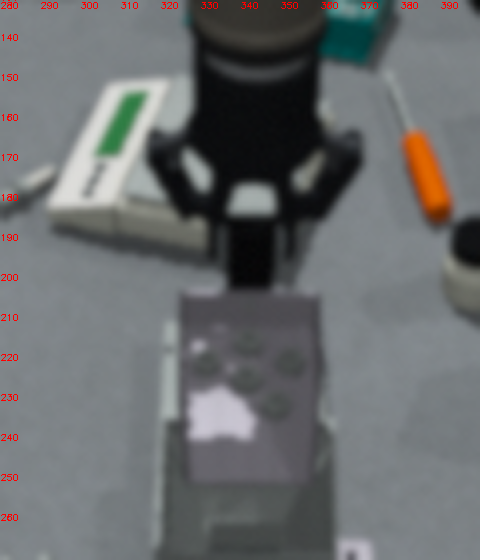

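Emit:
carry_out(series="0 0 0 0 0.3; 0 0 0 0 0.32; 0 0 0 0 0.32")

```text
clock: 24.0
tcp_pos: [0.531, -0.0973, 0.2943]
orientation: [-2.303, -2.137, 0.0]
contact_force: [-0.1, -0.8, -2.7]
grip_width: 0.0285
```

Emit:
carry_out(series="0 0 0 0 0.33; 0 0 0 0 0.33")

```text
clock: 24.25
tcp_pos: [0.531, -0.0973, 0.2943]
orientation: [-2.303, -2.137, -0.0]
contact_force: [-0.1, 1.1, -3.0]
grip_width: 0.0287
```

```bash

python3 - <<'E'
from tilt import *
o,R=state()
s=grab('side','s12.png'); crop(s,'sc12.png',280,130,120,140,4)
E
```

```text
clk 24.25 tcp [ 0.531  -0.0973  0.2943] st [-0.0848  0.0011  0.2943] F [-0.1  1.1 -3. ] M [ 0.15 -0.01 -0.  ] w 0.0287
 ytool deg -4.3 z [-0.  0. -1.] j [-0.43  0.22  0.59  1.84 -0.14  1.12  0.13]
```

View pics/sc12.png

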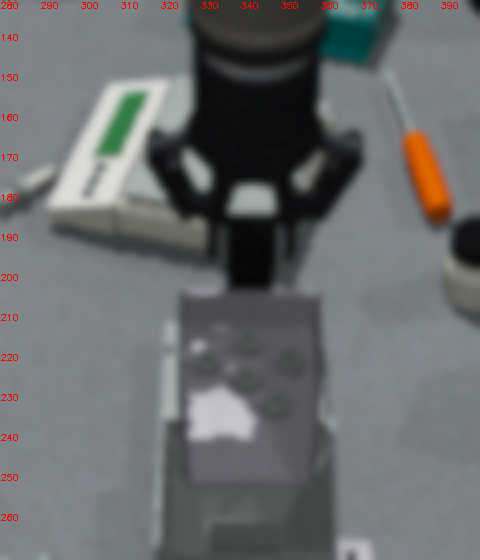

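Emit:
carry_out(series="0 0 0 0 0.335; 0 0 0 0 0.34; 0 0 0 0 0.34")

```text
clock: 24.68
tcp_pos: [0.531, -0.0973, 0.2943]
orientation: [-2.303, -2.137, -0.0]
contact_force: [0.8, -0.2, -2.9]
grip_width: 0.0293
```

```bash

python3 - <<'E'
from tilt import *
o,R=state()
s=grab('side','s13.png'); crop(s,'sc13.png',280,130,120,140,4)
E
```

```text
clk 24.675 tcp [ 0.531  -0.0973  0.2943] st [-0.0848  0.001   0.2943] F [ 0.8 -0.2 -2.9] M [ 0.14 -0.02  0.02] w 0.0293
 ytool deg -4.29 z [-0.  0. -1.] j [-0.43  0.22  0.59  1.84 -0.14  1.12  0.13]
```

View pics/sc13.png

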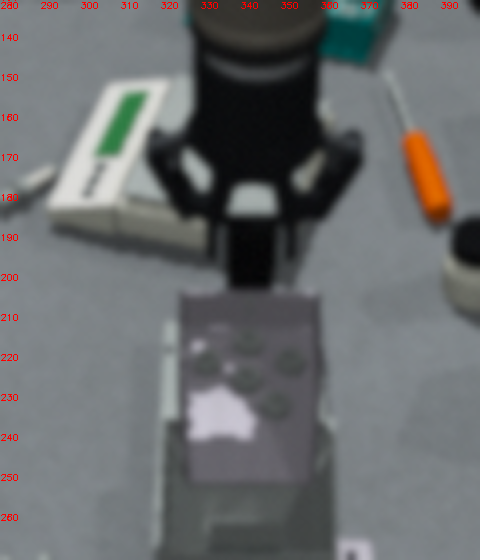

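Emit:
carry_out(series="0 0 0 0 0.343; 0 0 0 0 0.345; 0 0 0 0 0.345")

```text
clock: 25.1
tcp_pos: [0.5309, -0.0973, 0.2943]
orientation: [2.303, 2.137, -0.0]
contact_force: [-0.1, 0.5, -2.5]
grip_width: 0.0297
```

```bash

python3 - <<'E'
from tilt import *
o,R=state()
s=grab('side','s14.png'); crop(s,'sc14.png',280,130,120,140,4)
E
```

```text
clk 25.1 tcp [ 0.5309 -0.0973  0.2943] st [-0.0848  0.001   0.2943] F [-0.1  0.5 -2.5] M [ 0.12 -0.08  0.  ] w 0.0297
 ytool deg -4.3 z [ 0. -0. -1.] j [-0.43  0.22  0.59  1.84 -0.14  1.12  0.13]
```

View pics/sc14.png

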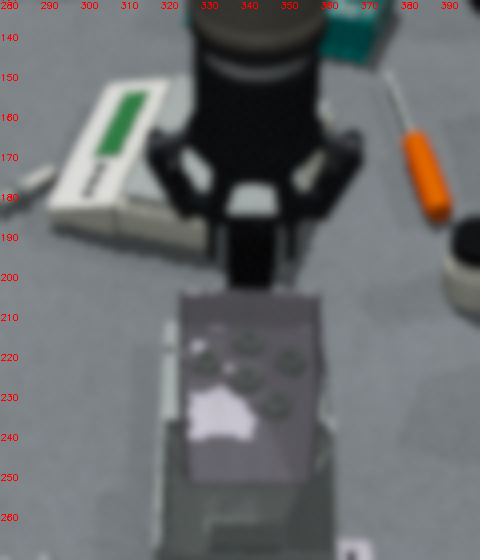

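Emit:
carry_out(series="0 0 0 0 0.347; 0 0 0 0 0.348")

```text
clock: 25.4
tcp_pos: [0.531, -0.0973, 0.2943]
orientation: [-2.303, -2.137, 0.0]
contact_force: [0.5, -0.6, -2.6]
grip_width: 0.0296
```

```bash

python3 - <<'E'
from tilt import *
o,R=state()
s=grab('side','s15.png'); crop(s,'sc15.png',280,130,120,140,4)
E
```

```text
clk 25.4 tcp [ 0.531  -0.0973  0.2943] st [-0.0848  0.0011  0.2943] F [ 0.5 -0.6 -2.6] M [ 0.12 -0.02  0.  ] w 0.0296
 ytool deg -4.3 z [-0.  0. -1.] j [-0.43  0.22  0.59  1.84 -0.14  1.12  0.13]
```

View pics/sc15.png

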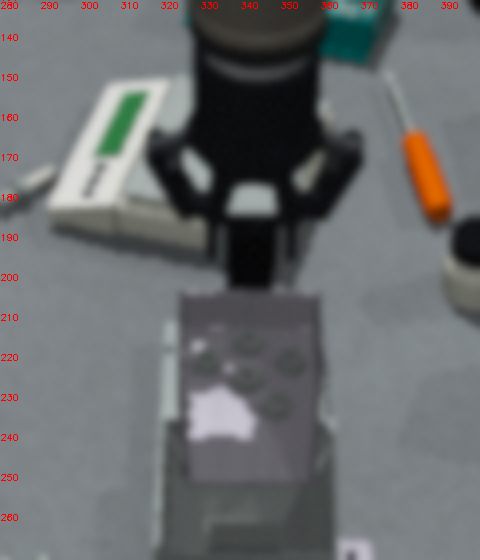

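Emit:
carry_out(series="0 0 0 0 0.35; 0 0 0 0 0.35")

```text
clock: 25.7
tcp_pos: [0.5309, -0.0974, 0.2943]
orientation: [-2.303, -2.137, -0.0]
contact_force: [0.1, 0.8, -2.2]
grip_width: 0.0298
```

```bash

python3 - <<'E'
from tilt import *
o,R=state()
s=grab('side','s16.png'); crop(s,'sc16.png',280,130,120,140,4)
E
```

```text
clk 25.7 tcp [ 0.5309 -0.0974  0.2943] st [-0.0848  0.001   0.2943] F [ 0.1  0.8 -2.2] M [0.03 0.02 0.01] w 0.0298
 ytool deg -4.3 z [-0.  0. -1.] j [-0.43  0.22  0.59  1.84 -0.14  1.12  0.13]
```

View pics/sc16.png

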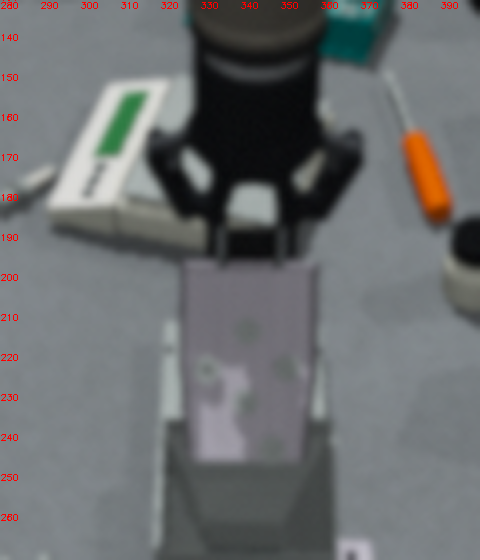

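Emit:
carry_out(series="0 0 0 0 0.345; 0 0 0 0 0.34; 0 0 0 0 0.34; 0 0 0 0 0.34")

```text
clock: 26.25
tcp_pos: [0.531, -0.0974, 0.2943]
orientation: [2.303, 2.137, 0.0]
contact_force: [0.1, -0.6, -3.2]
grip_width: 0.0299
```

```bash

python3 - <<'E'
from tilt import *
o,R=state()
for a in (20,30,40,50,60): print(a,over(eyes.grab_frame('side'),a,o['tcp_pos'],-1.646))
s=grab('side','s17.png'); crop(s,'sc17.png',280,130,120,140,4)
E
```

```text
clk 26.25 tcp [ 0.531  -0.0974  0.2943] st [-0.0848  0.0011  0.2943] F [ 0.1 -0.6 -3.2] M [-0.09  0.    0.05] w 0.0299
 ytool deg -4.3 z [ 1.e-04 -0.e+00 -1.e+00] j [-0.43  0.22  0.59  1.84 -0.14  1.12  0.13]
20 [('backL', [324.7, 198.4]), ('backR', [359.7, 198.8]), ('lipL', [326.4, 250.6]), ('lipR', [357.4, 250.9])]
30 [('backL', [324.7, 196.4]), ('backR', [359.6, 196.7]), ('lipL', [326.5, 248.4]), ('lipR', [356.9, 248.7])]
40 [('backL', [324.7, 194.1]), ('backR', [359.6, 194.4]), ('lipL', [326.7, 244.5]), ('lipR', [356.4, 244.9])]
50 [('backL', [324.8, 191.7]), ('backR', [359.6, 192.0]), ('lipL', [326.8, 239.3]), ('lipR', [356.0, 239.6])]
60 [('backL', [324.8, 189.2]), ('backR', [359.6, 189.5]), ('lipL', [326.9, 232.7]), ('lipR', [355.6, 233.0])]
```

View pics/sc17.png

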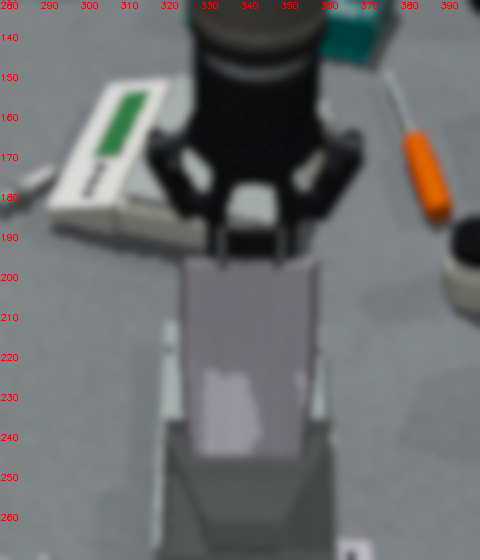

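Emit:
carry_out(series="0 0 0 0 0; 0 0 0 0 0; 0 0 -1 0 0; 0 0 -2 0 0; 0 0 -3 0 0; 2 0 -2 0 0; 4 0 0 0 0; 5 0 0 0 0", grip_force=60)

```text
clock: 27.55
tcp_pos: [0.5395, 0.0124, 0.3756]
orientation: [2.305, 2.133, 0.003]
contact_force: [0.3, 0.9, -2.2]
grip_width: 0.0287
```

Emit:
carry_out(series="5 0 0 0 0; 5 0 0 0 0; 5 0 0 0 0; 4 0 0 0 0; 2 0 0 0 0; 0 0 0 0 0")

```text
clock: 28.3
tcp_pos: [0.5548, 0.2225, 0.3743]
orientation: [2.301, 2.139, -0.001]
contact_force: [-0.7, -0.7, -2.1]
grip_width: 0.0291
```

```bash

python3 - <<'E'
from tilt import *
o,R=state()
s=grab('side','s18.png'); crop(s,'sc18.png',270,60,140,140,4)
t=grab('top','t18.png'); crop(t,'tc18.png',320,150,120,80,6)
crop(s,'sd18.png',300,200,90,140,4)
E
```

```text
clk 28.3 tcp [0.5548 0.2225 0.3743] st [-0.4055  0.0007  0.3743] F [-0.7 -0.7 -2.1] M [-0.09  0.04  0.03] w 0.0291
 ytool deg -4.2 z [-2.e-04 -5.e-04 -1.e+00] j [-0.81  0.26  0.41  1.59 -0.11  1.31 -0.46]
```

View pics/sc18.png

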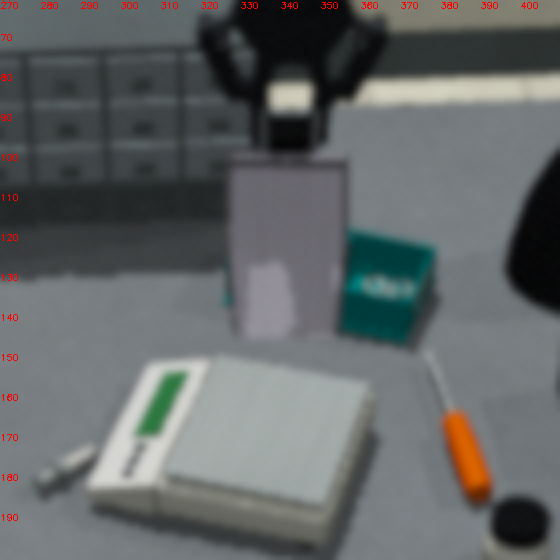

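View pics/tc18.png

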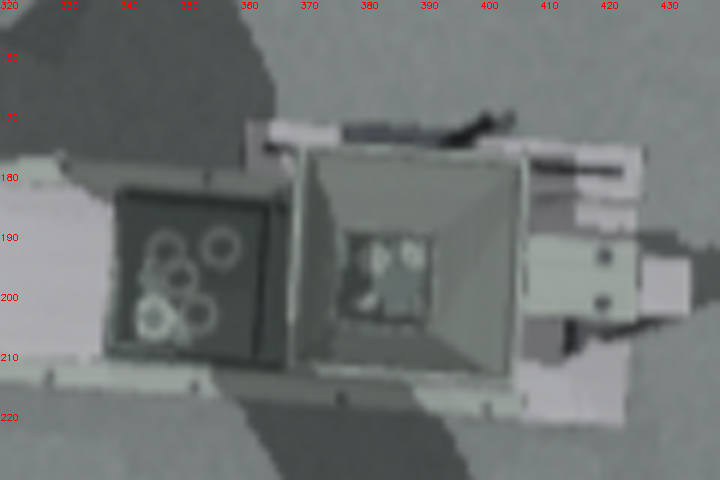

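View pics/sd18.png

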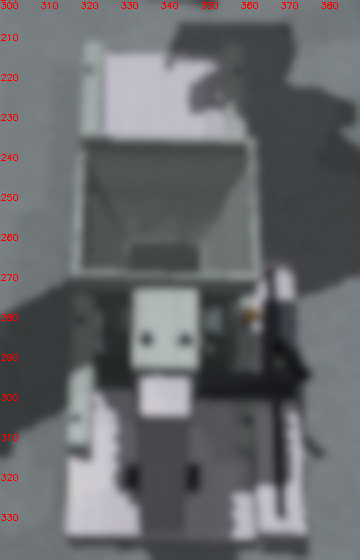

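```bash

python3 - <<'E'
from tilt import *
o=r.get_obs(); s=eyes.grab_frame('side')
for dz in (.009,.0,.018):
  for a in (30,40,50,60): 
    q=over(s,a,o['tcp_pos'],-1.646,dz); print(dz,a,q[0],q[2])
for n in ('scoop_grip','scoop_lip','scoop'):
    print(n,[(k['uv'],k['confidence']) for k in spotter.mark_of(s,n)[:2]])
t=grab('top','t19.png'); crop(t,'tc19.png',210,160,120,80,6)
print([(k['uv'],k['confidence']) for k in spotter.mark_of(t,'scoop_lip')[:2]])
E
```

```text
0.009 30 ('backL', [326.5, 99.9]) ('lipL', [328.1, 145.7])
0.009 40 ('backL', [326.5, 98.0]) ('lipL', [328.2, 144.1])
0.009 50 ('backL', [326.6, 96.0]) ('lipL', [328.3, 141.0])
0.009 60 ('backL', [326.6, 93.8]) ('lipL', [328.4, 136.6])
0.0 30 ('backL', [326.5, 98.5]) ('lipL', [328.1, 144.6])
0.0 40 ('backL', [326.5, 97.1]) ('lipL', [328.2, 143.5])
0.0 50 ('backL', [326.5, 95.6]) ('lipL', [328.3, 140.9])
0.0 60 ('backL', [326.5, 94.0]) ('lipL', [328.4, 137.0])
0.018 30 ('backL', [326.5, 101.2]) ('lipL', [328.1, 146.8])
0.018 40 ('backL', [326.6, 98.9]) ('lipL', [328.2, 144.7])
0.018 50 ('backL', [326.6, 96.3]) ('lipL', [328.3, 141.1])
0.018 60 ('backL', [326.6, 93.6]) ('lipL', [328.4, 136.2])
scoop_grip [([342.2, 92.7], 0.96)]
scoop_lip [([338.5, 146.0], 0.9)]
scoop [([339.7, 124.1], 0.97), ([279.4, 177.4], 0.24)]
[([379.8, 192.2], 0.72), ([268.6, 181.1], 0.53)]
```

View pics/tc19.png

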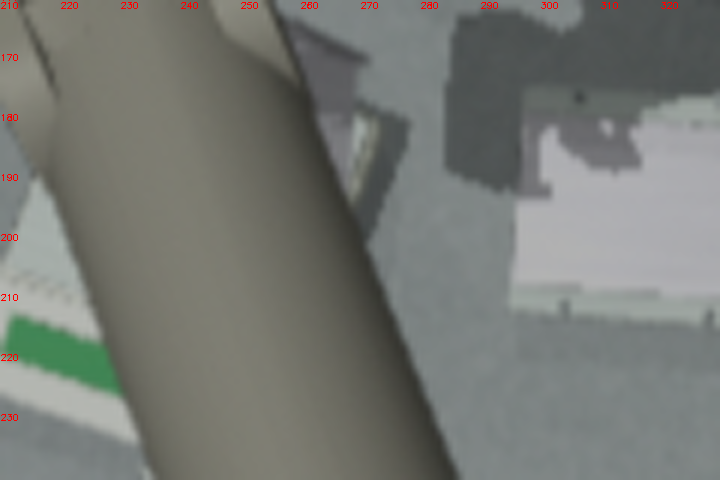

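```bash

python3 - <<'E'
from tilt import *
t=eyes.grab_frame('top'); print(atz(t,(269.5,170.5),.245))
plan([.553,.281,.20],-5.1)
E
```

```text
[0.58407511 0.16806126 0.245     ]
clk 28.75 tcp [0.555  0.221  0.3745] st [-0.4041  0.001   0.3745] F [ 0.4 -0.9 -2.7] M [-0.02 -0.01  0.03] w 0.0286
 ytool deg -4.36 z [ 1.e-04  1.e-04 -1.e+00] j [-0.81  0.26  0.42  1.59 -0.11  1.31 -0.46]
 shift cm (current tool axes) [ 5.96 -0.66 17.45]
 yaw rad 0.013
```

Emit:
carry_out(series="1 0 0 0.013 0; 2 -0.3 2 0 0; 1.8 -0.3 3 0 0; 0 0 4 0 0; 0 0 4 0 0; 0 0 2.5 0 0; 0 0 1 0 0; 0 0 0 0 0")

```text
clock: 29.75
tcp_pos: [0.5524, 0.2709, 0.2084]
orientation: [-2.316, -2.122, 0.002]
contact_force: [-0.2, 0.2, -1.1]
grip_width: 0.029
```

```bash

python3 - <<'E'
from tilt import *
plan([.552,.269,.191],-5.1)
s=grab('side','s20.png'); crop(s,'sc20.png',280,100,110,110,5)
o=r.get_obs()
for a in (30,35,40,45,50): print(a,over(s,a,o['tcp_pos'],-1.66))
E
```

```text
clk 29.75 tcp [0.5524 0.2709 0.2084] st [-0.4536 -0.0053  0.2084] F [-0.2  0.2 -1.1] M [-0.01 -0.05 -0.05] w 0.029
 ytool deg -4.99 z [-1.3e-03 -7.0e-04 -1.0e+00] j [-0.83  0.43  0.36  1.75 -0.18  1.   -0.49]
 shift cm (current tool axes) [-0.19 -0.03  1.74]
 yaw rad 0.002
30 [('backL', [324.9, 133.9]), ('backR', [352.9, 134.4]), ('lipL', [325.9, 175.5]), ('lipR', [350.2, 176.0])]
35 [('backL', [324.9, 133.1]), ('backR', [352.9, 133.6]), ('lipL', [326.0, 174.7]), ('lipR', [350.1, 175.2])]
40 [('backL', [324.9, 132.2]), ('backR', [352.9, 132.7]), ('lipL', [326.2, 173.6]), ('lipR', [350.1, 174.0])]
45 [('backL', [325.0, 131.3]), ('backR', [352.9, 131.8]), ('lipL', [326.3, 172.1]), ('lipR', [350.0, 172.5])]
50 [('backL', [325.0, 130.3]), ('backR', [352.9, 130.8]), ('lipL', [326.4, 170.3]), ('lipR', [349.9, 170.8])]
```

View pics/sc20.png

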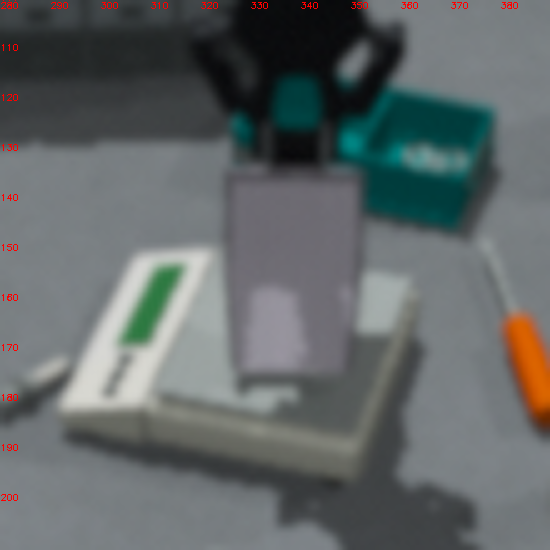

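Emit:
carry_out(series="0 0 0.4 0 0; 0 0 0.4 0 0; 0 0 0.3 0 0; 0 0 0.2 0 0; 0 0 0 0 0")

```text
clock: 30.42
tcp_pos: [0.5537, 0.2715, 0.1983]
orientation: [-2.316, -2.122, -0.005]
contact_force: [-2.4, 2.2, 9.0]
grip_width: 0.0291
```

Emit:
carry_out(series="0 0 0.2 0 0; 0 0 0.2 0 0; 0 0 0.2 0 0; 0 0 0 0 0")

```text
clock: 30.92
tcp_pos: [0.5554, 0.276, 0.1961]
orientation: [-2.312, -2.122, -0.019]
contact_force: [-5.2, 8.1, 24.5]
grip_width: 0.0291
```

```bash

python3 - <<'E'
from tilt import *
o,R=state()
s=grab('side','s21.png'); crop(s,'sc21.png',280,100,110,110,5)
E
```

```text
clk 30.925 tcp [0.5554 0.276  0.1961] st [-0.4589 -0.0028  0.1961] F [-5.2  8.1 24.5] M [ 1.23  1.4  -0.15] w 0.0291
 ytool deg -4.9 z [ 0.0071  0.0105 -0.9999] j [-0.82  0.44  0.35  1.76 -0.19  0.96 -0.48]
```

View pics/sc21.png

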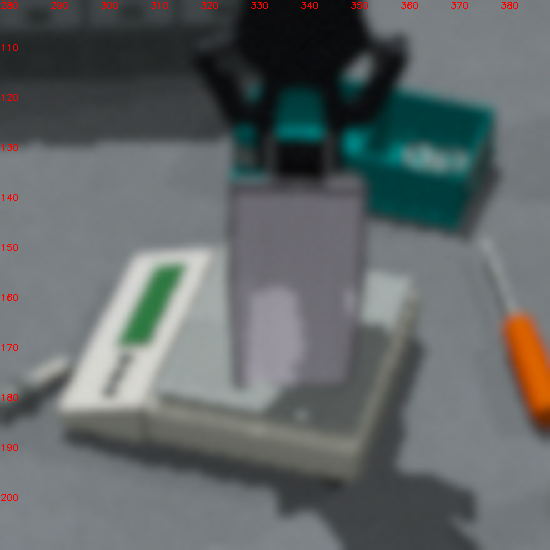

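Emit:
carry_out(series="0 0 -0.3 0 0.33; 0 0 -0.2 0 0.34; 0 0 0 0 0.34", grip_force=20)

```text
clock: 31.35
tcp_pos: [0.5538, 0.2707, 0.1962]
orientation: [2.317, 2.122, 0.004]
contact_force: [-0.1, 1.8, 7.0]
grip_width: 0.0294
```

Emit:
carry_out(series="0 0 0 0 0.344; 0 0 0 0 0.344")

```text
clock: 31.6
tcp_pos: [0.5538, 0.2708, 0.196]
orientation: [-2.317, -2.122, -0.003]
contact_force: [0.0, 1.8, 7.3]
grip_width: 0.0291
```

Emit:
carry_out(series="0.3 0 0.15 0 0.346; 0.3 0 0.15 0 0.346; 0.3 0 0.15 0 0.346; 0.3 0 0.15 0 0.346")

```text
clock: 32.1
tcp_pos: [0.5543, 0.2833, 0.19]
orientation: [-2.316, -2.121, -0.003]
contact_force: [-1.0, 3.6, 7.0]
grip_width: 0.0294
```

```bash

python3 - <<'E'
from tilt import *
o,R=state()
s=grab('side','s22.png'); crop(s,'sc22.png',280,100,110,110,5)
for a in (20,25,30,35,40,45): print(a,over(s,a,o['tcp_pos'],-1.66))
E
```

```text
clk 32.1 tcp [0.5543 0.2833 0.19  ] st [-0.4661 -0.0044  0.19  ] F [-1.   3.6  7. ] M [ 0.48  0.36 -0.08] w 0.0294
 ytool deg -5.03 z [ 5.0e-04  1.9e-03 -1.0e+00] j [-0.83  0.45  0.35  1.76 -0.19  0.96 -0.49]
20 [('backL', [325.0, 137.8]), ('backR', [352.6, 138.3]), ('lipL', [325.9, 177.9]), ('lipR', [350.2, 178.3])]
25 [('backL', [325.0, 137.1]), ('backR', [352.6, 137.6]), ('lipL', [326.0, 177.8]), ('lipR', [350.1, 178.2])]
30 [('backL', [325.0, 136.3]), ('backR', [352.6, 136.8]), ('lipL', [326.1, 177.3]), ('lipR', [350.0, 177.8])]
35 [('backL', [325.0, 135.5]), ('backR', [352.6, 136.0]), ('lipL', [326.2, 176.5]), ('lipR', [349.9, 177.0])]
40 [('backL', [325.1, 134.6]), ('backR', [352.6, 135.1]), ('lipL', [326.3, 175.4]), ('lipR', [349.8, 175.8])]
45 [('backL', [325.1, 133.7]), ('backR', [352.6, 134.2]), ('lipL', [326.4, 173.9]), ('lipR', [349.8, 174.4])]
```

View pics/sc22.png

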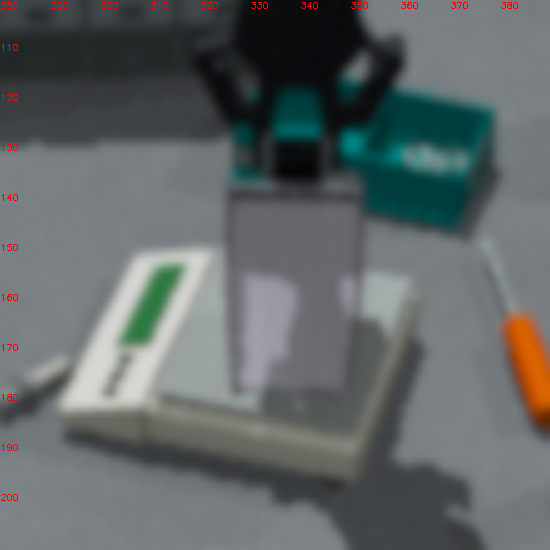

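Emit:
carry_out(series="0.4 0 0.25 0 0.347; 0.4 0 0.25 0 0.347; 0.4 0 0.3 0 0.347; 0.4 0 0.3 0 0.347; 0.4 0 0.3 0 0.347; 0.3 0 0.1 0 0.347")

```text
clock: 32.9
tcp_pos: [0.5558, 0.3042, 0.1734]
orientation: [2.317, 2.121, -0.003]
contact_force: [-0.1, -1.2, -0.4]
grip_width: 0.0299
```

Emit:
carry_out(series="0.4 0 0.35 0 0.347; 0.4 0 0.4 0 0.347; 0.4 0 0.4 0 0.347; 0.4 0 0.4 0 0.347; 0.4 0 0.4 0 0.347")

```text
clock: 33.52
tcp_pos: [0.5578, 0.3252, 0.1545]
orientation: [-2.317, -2.122, 0.0]
contact_force: [0.8, 1.4, 0.9]
grip_width: 0.0297
```

```bash

python3 - <<'E'
from tilt import *
o,R=state()
s=grab('side','s23.png'); crop(s,'sc23.png',280,100,110,110,5)
for a in (0,5,10,15,20,25,30): print(a,over(s,a,o['tcp_pos'],-1.66))
E
```

```text
clk 33.525 tcp [0.5578 0.3252 0.1545] st [-0.5082 -0.0041  0.1545] F [0.8 1.4 0.9] M [ 0.16 -0.04 -0.02] w 0.0297
 ytool deg -5.03 z [-1.e-04 -0.e+00 -1.e+00] j [-0.86  0.53  0.33  1.72 -0.21  0.92 -0.53]
0 [('backL', [325.2, 140.5]), ('backR', [352.1, 140.9]), ('lipL', [325.9, 173.8]), ('lipR', [350.2, 174.2])]
5 [('backL', [325.2, 140.0]), ('backR', [352.1, 140.5]), ('lipL', [326.0, 175.2]), ('lipR', [350.1, 175.6])]
10 [('backL', [325.2, 139.5]), ('backR', [352.1, 140.0]), ('lipL', [326.0, 176.2]), ('lipR', [350.0, 176.6])]
15 [('backL', [325.3, 139.0]), ('backR', [352.1, 139.4]), ('lipL', [326.1, 176.8]), ('lipR', [349.8, 177.3])]
20 [('backL', [325.3, 138.4]), ('backR', [352.1, 138.8]), ('lipL', [326.2, 177.1]), ('lipR', [349.7, 177.5])]
25 [('backL', [325.3, 137.7]), ('backR', [352.1, 138.1]), ('lipL', [326.3, 177.0]), ('lipR', [349.6, 177.4])]
30 [('backL', [325.4, 136.9]), ('backR', [352.1, 137.3]), ('lipL', [326.4, 176.6]), ('lipR', [349.5, 177.0])]
```

View pics/sc23.png

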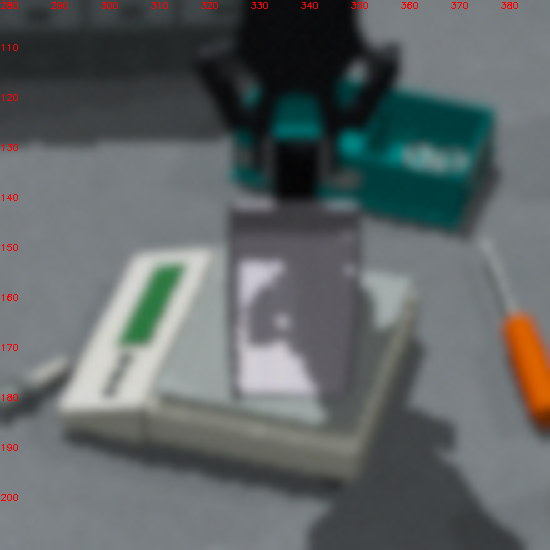

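Emit:
carry_out(series="0.4 0 0.4 0 0.347; 0.4 0 0.45 0 0.347; 0.3 0 0.4 0 0.347; 0.3 0 0.4 0 0.347; 0.3 0 0.4 0 0.347; 0.3 0 0.4 0 0.347")

```text
clock: 34.33
tcp_pos: [0.5595, 0.3447, 0.1299]
orientation: [2.317, 2.121, -0.001]
contact_force: [-0.4, -0.7, 0.1]
grip_width: 0.0298
```

Emit:
carry_out(series="0.2 0 0.4 0 0.347; 0.2 0 0.3 0 0.347; 0.2 0 0.3 0 0.347; 0.1 0 0.2 0 0.347; 0 0 0 0 0.347")

```text
clock: 34.95
tcp_pos: [0.5604, 0.3521, 0.1189]
orientation: [-2.317, -2.121, -0.001]
contact_force: [-1.7, -0.7, 4.6]
grip_width: 0.03
```

```bash

python3 - <<'E'
from tilt import *
o,R=state()
s=grab('side','s24.png'); crop(s,'sc24.png',280,100,110,110,5)
for a in (0,5,10,15): print(a,over(s,a,o['tcp_pos'],-1.66))
E
```

```text
clk 34.95 tcp [0.5604 0.3521 0.1189] st [-0.5352 -0.0036  0.1189] F [-1.7 -0.7  4.6] M [-0.11  0.41 -0.05] w 0.03
 ytool deg -5.05 z [ 2.e-04  8.e-04 -1.e+00] j [-0.88  0.6   0.32  1.71 -0.23  0.87 -0.55]
0 [('backL', [325.5, 143.7]), ('backR', [351.7, 144.1]), ('lipL', [326.2, 176.2]), ('lipR', [349.9, 176.7])]
5 [('backL', [325.5, 143.3]), ('backR', [351.7, 143.7]), ('lipL', [326.2, 177.6]), ('lipR', [349.7, 178.0])]
10 [('backL', [325.5, 142.8]), ('backR', [351.7, 143.2]), ('lipL', [326.3, 178.5]), ('lipR', [349.6, 179.0])]
15 [('backL', [325.5, 142.2]), ('backR', [351.7, 142.7]), ('lipL', [326.4, 179.1]), ('lipR', [349.5, 179.6])]
```

View pics/sc24.png

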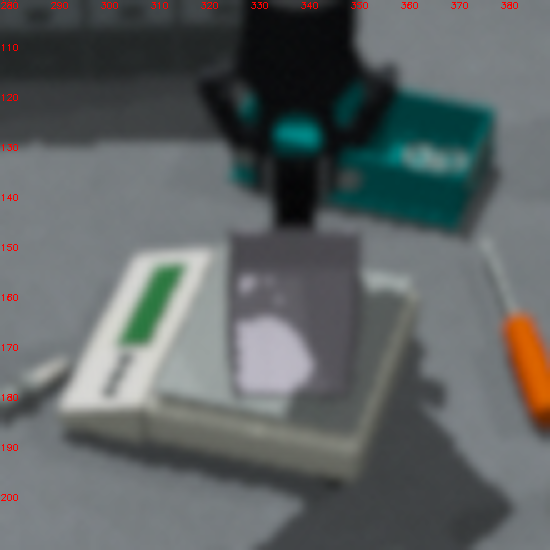

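Emit:
carry_out(series="0 0 -0.1 0 0.36; 0 0 0 0 0.4; 0 0 0 0 0.6; 0 0 0 0 1; 0 0 0 0 1; 0 0 0 0 1; 0 0 0 0 1")

```text
clock: 35.88
tcp_pos: [0.5603, 0.3518, 0.1193]
orientation: [-2.317, -2.122, 0.0]
contact_force: [-0.2, 0.5, 0.5]
grip_width: 0.0855
```

```bash

python3 - <<'E'
from tilt import *
o,R=state()
s=grab('side','s25.png'); crop(s,'sc25.png',280,100,110,110,5)
E
```

```text
clk 35.875 tcp [0.5603 0.3518 0.1193] st [-0.5349 -0.0037  0.1193] F [-0.2  0.5  0.5] M [ 0.03 -0.02  0.07] w 0.0855
 ytool deg -5.04 z [-0. -0. -1.] j [-0.88  0.6   0.32  1.71 -0.23  0.88 -0.55]
```

View pics/sc25.png

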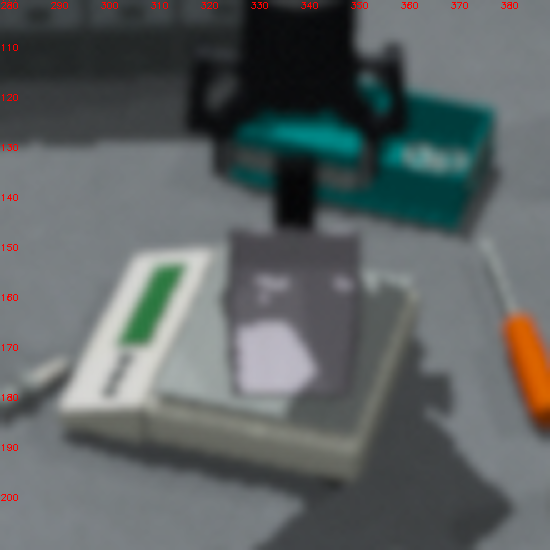

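Scoop stands flat and released. Now retreat up, then aside toward the start for a clear view.

Emit:
carry_out(series="0 0 -2 0 1; 0 0 -4 0 1; 0 0 -5 0 1; 0 0 -5 0 1; 6 -2 0 0 1; 6 -2 0 0 1; 6 -2 0 0 1; 0 0 0 0 1")

```text
clock: 36.92
tcp_pos: [0.5119, 0.5413, 0.2795]
orientation: [-2.304, -2.13, -0.001]
contact_force: [-0.2, -0.9, -0.5]
grip_width: 0.0853
```

```bash

python3 - <<'E'
from tilt import *
o,R=state()
s=grab('side','s26.png'); t=grab('top','t26.png')
crop(t,'tc26.png',190,140,250,100,3);crop(t,'td26.png',330,165,80,60,9)
crop(s,'sc26.png',270,110,120,230,2); crop(s,'sd26.png',300,200,90,140,4)
for n in ('nut0_center',):
  for p in (s,t): print([(np.round(k['uv']).tolist(),round(k['confidence'],2)) for k in spotter.mark_of(p,n)])
E
```

```text
clk 36.925 tcp [0.5119 0.5413 0.2795] st [-0.7202 -0.0661  0.2795] F [-0.2 -0.9 -0.5] M [-0.02 -0.03  0.02] w 0.0853
 ytool deg -4.47 z [-0.0021  0.0032 -1.    ] j [-1.1   0.58  0.33  1.33 -0.19  1.26 -0.84]
[([421.0, 231.0], 0.32)]
[]
```

View pics/tc26.png

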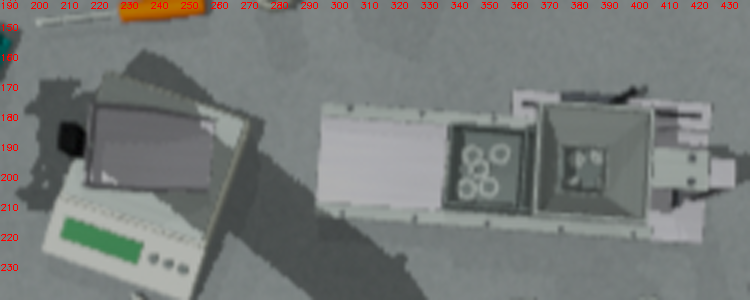

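View pics/td26.png

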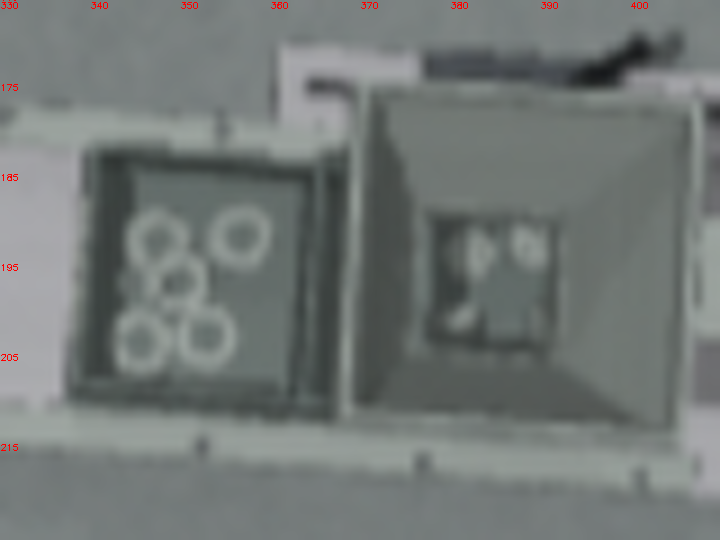

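View pics/sd26.png

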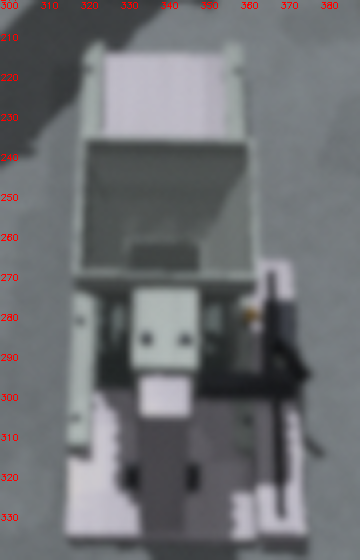

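View pics/s26.png

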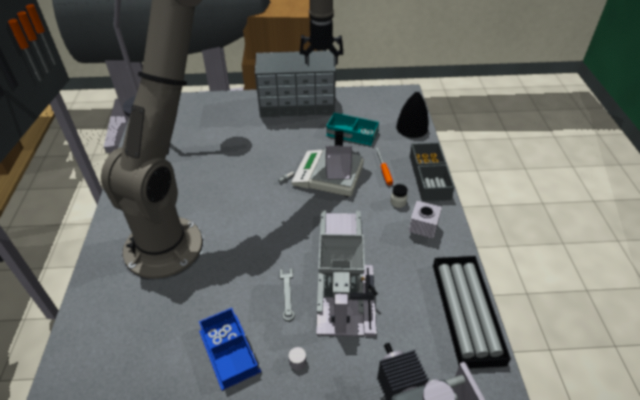

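```bash

python3 - <<'E'
from tilt import *
t=eyes.grab_frame('top')
for uv in ((339.2,182),(337.3,209)): print(tost(atz(t,uv,.056)).round(4))
def cr(f): return cv2.imread('pics/'+f)[270:290,352:378]
rows=[]
for f in ('s0.png','s2.png','s3.png','s26.png'):
    a=cr(f).astype(int); m=a[:,:,2]-a[:,:,0]; w=np.clip(m-25,0,None); ys,xs=np.mgrid[0:20,0:26]
    print(f,(w*xs).sum()/w.sum()+352,(w*ys).sum()/w.sum()+270,w.sum()); rows.append(cv2.resize(cr(f),None,fx=8,fy=8,interpolation=cv2.INTER_CUBIC))
cv2.imwrite('pics/rol.png',np.vstack([np.hstack(rows[:2]),np.hstack(rows[2:])]))
E
```

```text
[-0.1416  0.0411  0.056 ]
[-0.1428 -0.0469  0.056 ]
s0.png 362.3829787234043 278.1063829787234 47
s2.png 363.4117647058824 278.25882352941176 85
s3.png 362.5079365079365 278.26984126984127 63
s26.png 362.3636363636364 278.1363636363636 44
```

View pics/rol.png

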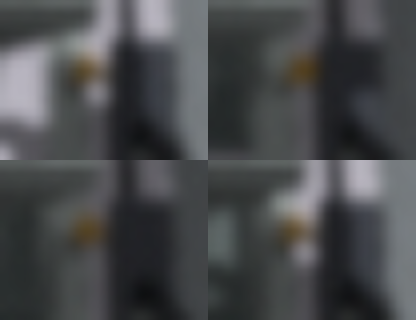

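```bash

python3 - <<'E'
from tilt import *
print(r.hand_in()); print(r.get_obs()['clock'])
E
```

```text
the job is handed in; nothing more can be done
None
the job is handed in; nothing more can be done
```

The job is done and handed in at about 37 s of the 72 s allowed. I could not see all five nuts in the far compartment, only that none are anywhere else.

- **Box:** I pushed it home slowly and met the stop when the force rose to about 24 N with no further movement, then backed off. In the last pictures the near face is still at station x ≈ -0.142 m. The roller moved out about 1 px (roughly 3 mm) on the way and is back at its starting pixel, so the catch looks dropped in.
- **Scoop and nuts:** The moves allow no tilting of the tool. I carried the scoop level with a firm grip, then eased the grip over the hopper so the pan swung down to about 40° between the pads.
    - **What shows:** The pan was empty afterwards and no loose nuts show on the bench. Through the spout I can see about three nuts lying in the far compartment; the rest are out of view under the hopper. A nut detector run at the end found no reliable nut, only one low-confidence hit away from the box.
- **Putting it back:** I touched the lip down on the scale plate and lowered the hand back along an arc until the scoop was flat. At first I still held it too tightly, and the lip pressed on the plate with about 25 N before I eased the grip. The scoop now stands upright within a few millimetres of where it was, and nothing else appears to have moved.
- **Height disagreement:** My image fits put heights about 6 mm below the given ones, so I used the given heights and checked by touch.

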